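# Half-turn the die tote and stack it on the full base tote

### The job

The grey base tote is full of finished cases, so the blue tote of dies must be stacked on it, not nested inside: pick the blue tote up by its handle, keep it level, turn it half round so that its orange end lies over the base's plain grey end, and set it gently on the base's rails, short of the black hold-down lips. Then, with the tote still on the rails, slide it under the lips towards the end stop until the red button is pushed right in and the tote bears firmly on the stop, with a light push that does not bruise the stop. Let go and leave it standing there; keep off the finished cases and leave the other things on the bench alone.

Things in the scene. Friction and masses are not known exactly. Their poses are not given: they have to be found in the camera images.
- tote_center (a point): Centre of the loose blue open tote: 170 long (x), 100 wide (y), walls 70 high, 102 high over its handle; 0.45 to 0.75 kg, balanced under the handle. The point is 51 mm above its underside. x points to its orange end, z up. It starts on the mat with its orange end roughly the same way as the base's (the nesting way). The dies inside stand under 60 mm high.
- tote_handle (a point): Middle of the tote's rigid black cross handle, 95 mm above its underside (44 above its centre): a square bar 16 mm wide (y), 14 mm high, running along x over the whole length. Uprights only at the bar's two ends, so it can be gripped in the middle with the fingers closing along the tote's y.
- tote_lug (a point): Middle of one of the tote's four lugs (the one at x = +60, y = +55 mm). Each is 20 (x) x 10 (y) x 10 (z) mm and sticks out of a long side flush with the underside; on both sides they sit at x = +60 and x = -20 mm from the tote's centre. 120 mm wide over the lugs.
- tote_mark (a point): Middle of the top of the tote's orange end: 85 mm along the tote's +x from its centre, 64 mm above its underside.
- base: Grey base tote fixed to the bench, 188 long (x) by 133 wide (y), origin at the centre of its underside, x towards its orange end wall and the end stop, z up. Side walls 90 mm high and 125 mm apart inside (2.5 mm play for the lugs each side), end walls 76 mm. The tote drags noticeably on the rails, more the harder it is pressed down.
- base_rail (a point): 80 mm above the base's origin, level with the tops of its two rails (10 mm wide, inside the side walls). Slots at x = -33 to -7 and +47 to +73 mm let the lugs of a tote facing the base's way drop through (nesting). Turned half round, the lugs stand on solid rail while the tote's centre is at x = -17 to +17 mm; the tote's centre is then 51 mm above this point.
- base_lip (a point): Near edge of the front pair of black hold-down lips, x = 22, z = 94 mm in the base. Lips overhang both rails at x = -58 to -34 and 22 to 46 mm; undersides z = 94 (lugs are 10 high), tops 99. So the half-turned tote can come down on the rails only with its centre at base x = -17 to -9 mm (best -14), then must slide in +x under the lips.
- cases: The finished black cases in the base tote, a fixed layer filling it to 43 mm above the bench; origin at the base tote's inner floor, axes as the base's.
- endstop: Aluminium bracket fixed at the base's orange (+x) end, origin and axes as the base's, 158 mm high at x = 142. It carries a steel holder (44 wide, z = 121 to 149 mm) whose face is set anywhere from x = 86 to 98 mm and is NOT reported: find it by feel or camera. The tote meets it with its centre at x = 1 to 13 mm. It is solid; over 25 N bruises it.
- button (a joint): Red button 18 mm across in the middle of the holder's face; 0 = standing out 6 mm, 0.006 = pushed in flush (about 1.2 N; it springs back). Once it is in, the tote bears on the solid face.
- burnisher: Bystander: dark wooden burnishing block, 100 x 65 x 30 mm; origin at its underside. Leave alone.
- bowl: Bystander: white bowl 120 mm across, 50 high; origin at its underside. Leave alone.
- mallet: Bystander: wooden-handled hammer lying down; origin at its underside. Leave alone.
- awl: Bystander: wooden-handled awl lying down; origin at its underside. Leave alone.
- dye: Bystander: amber jar 56 mm across, 110 high; origin at its underside. Leave alone.
- keycase: Bystander: black hard case 110 x 75 x 28 mm; origin at its underside. Leave alone.
- buckle: Bystander: brass ring 50 mm across, 6 high; origin at its underside. Leave alone.

How it is judged:
By the outcome, as a careful person would: the job done as asked, in the order asked, and still so for the second after the job is handed in, with the robot touching nothing.
It also fails if it takes over 67 s, if anything falls off the work surface, if the arm or the gripper's body presses on something with over 40 N, if the wrist force passes 120 N, or if a joint passes its speed limit or range.

### The arm

A 6-joint arm with a two-finger parallel gripper is mounted at the origin on the work surface. World frame = base frame: x ahead of the robot, y to its left, z up, the work surface at z = 0. Lengths are in mm, angles in rad, forces in N, time in s.
With the tool pointing down it reaches from about 350 to 975 mm from the base axis. Payload 7.1 kg.
Tool frame: the origin (TCP) lies at the very end of the fingers, on their centre line; the grasp point (between the pads) lies 19 mm behind it; x points along the fingers, y is the direction in which the jaws open and shut, and the axes are right-handed (so a half turn about x gives the same grasp; the last joint's range is limited). The gripper opens to 88 mm and grips with 3 to 60 N. Pads are 20 mm wide; open, the fingers measure 115 mm over their backs; the gripper's body (75 mm by 178 mm) begins 61 mm behind the grasp point.
Start: joints at [-1.325, 0.423, 1.63, -0, 1.089, -0.019], TCP at [163.591, -603.194, 222.675] pointing down, gripper open.
Joint ranges: [-3, 3], [-0.9, 2.11], [0.09, 2.58], [-1.31, 4.45], [0.11, 2.69], [-2.54, 2.54]. Speed limits (rad/s): [2.39, 2.39, 3.01, 3.14, 3.14, 3.14].

### API

Orientations are given as a rotation vector (axis times angle).
In Python, from workcell import ctrl gives the robot as it stands. The module is installed in compiled form; this text tells all that it offers.
- The arm moves only by the tool carry_out, never from a script. Its argument "commands" is a list of rows, each a list of 6 numbers: the shift along the tool's x, y, z in m, then the turn, a rotation vector about the tool's x, y, z in degrees. In form: [[tx, ty, tz, rx, ry, rz], ...]. A call has 1 to 8 rows; each row shifts and turns the pose as measured when the row begins, along the tool's axes as they then stand; what a row does not reach is not made up. A row lasts 1/8 s, in which the tool goes at most 62.5 mm and 10.7 degrees, less where a joint would pass 70% of its speed; a pose out of reach is approached as far as the arm can. A call with a gripper value outside its range is refused whole. "grip" is the closure, from 0 (fully open) to 1 (shut), set as the call begins (left out, the last holds). The fingers move at their own pace and stop on an object; the grip force is fixed at half the most. Time passes only in rows, so rows that do not move let the fingers close. It gives the time, the measured TCP pose, the force and the opening at its end, in the units of the state.
- ctrl.get_obs(): the state, without advancing time (a new reading comes with each control period).
- ctrl.get_image(name): name is "side" or "top" or "wrist"; returns a dict with "pixels" (384x512x3 uint8, blue, green, red), "intrinsics" (3x3 intrinsics, pixels), "rvec" (rotation vector, rad) and "tvec" (3), from world to camera coordinates, as OpenCV has them. Camera axes: x right, y down, z forward; pixel columns grow to the right and rows downward; lengths in mm; the calibration is good to about 2 mm. A picture is of the moment at which its call begins. There is no depth.
- ctrl.close_job(): hands the job in, once; it reports no verdict.
The state is a dict: "t": time; "qpos": joint angles; "qvel": joint speeds; "joint_torque": joint torques, N m; "ee_pos": TCP position; "orientation": TCP orientation; "ft_force": force on the tool from outside, world axes, zero at the start; "moment": the same for the moment, N m; "width": finger opening in mm.
Only numpy, scipy, OpenCV 4.12 (cv2) and the standard library are available. Lean on these libraries where they do the work, as an engineer would, in place of code of your own. Each camera call takes 0.05 s, during which the arm holds its last target. There are 200 camera calls.

## Working session

There is one attempt and no reset: what is moved stays moved. The work goes in short steps, Python scripts to look and compute and a tool call to move; the robot and the scene stay as the last step left them, time stands still between calls to the robot, and variables do not carry over. Pictures are saved under pics/ and viewed, about 8 in all and at most 12, crops included, and the job is handed in when it is done.

Besides the shell and the picture viewer there is one more tool, called after ">>>" by a JSON object that holds its "method" and its "body", one argument or row to a line. carry_out: Moves the arm, as the interface text tells. Its arguments: {"type":"object","properties":{"commands":{"type":"array"},"grip":{"type":"number"}},"required":["commands"]}

```bash
mkdir -p pics; cat > h.py <<'E'
import numpy as np, cv2
from workcell import ctrl
def grab(n,f=None):
    d=ctrl.get_image(n); im=np.ascontiguousarray(d["pixels"])
    if f: cv2.imwrite("pics/"+f,im); np.savez("pics/"+f+".npz",im=im,K=d["intrinsics"],r=d["rvec"],t=d["tvec"])
    return im,np.array(d["intrinsics"]),np.array(d["rvec"],float).reshape(3),np.array(d["tvec"],float).reshape(3)
def ray(c,uv):
    im,K,r,t=c; R=cv2.Rodrigues(r)[0]
    d=R.T@np.linalg.solve(K,[uv[0],uv[1],1.]); return -R.T@t,d/np.linalg.norm(d)
def onz(c,uv,z):
    o,d=ray(c,uv); return o+d*(z-o[2])/d[2]
def tri(rs):
    A=0;b=0
    for o,d in rs: P=np.eye(3)-np.outer(d,d); A=A+P; b=b+P@o
    p=np.linalg.solve(A,b); return p,[np.linalg.norm((np.eye(3)-np.outer(d,d))@(p-o)) for o,d in rs]
def load(f):
    z=np.load("pics/"+f+".npz"); return z["im"],z["K"],z["r"],z["t"]
def proj(c,P): return cv2.projectPoints(np.array(P,float).reshape(-1,1,3),c[2],c[3],c[1],None)[0].reshape(-1,2)
def obs():
    o=ctrl.get_obs(); return o
E
python3 - <<'E'
from h import *
np.set_printoptions(precision=3,suppress=True)
for n in("top","side","wrist"):
    c=grab(n,n+"0.png"); print(n,c[1].tolist(),ray(c,(256,192)))
o=obs();print(o)
a=[load(n+"0.png")[0] for n in("top","side")]
cv2.imwrite("pics/a.png",np.vstack(a)[:, :])
E
```

```text
top [[384.21820438729145, 0.0, 252.2126056364792], [0.0, 384.21820438729145, 189.43478584233145], [0.0, 0.0, 1.0]] (array([ 343.513,   10.045, 1208.479]), array([ 0.187, -0.014, -0.982]))
side [[487.56408082717104, 0.0, 249.45113656790795], [0.0, 487.56408082717104, 189.47943480018603], [0.0, 0.0, 1.0]] (array([123.923, 820.638, 975.733]), array([ 0.329, -0.64 , -0.694]))
wrist [[267.8562703944422, 0.0, 254.7638262099994], [0.0, 267.8562703944422, 190.94855954453666], [0.0, 0.0, 1.0]] (array([ 242.817, -582.166,  384.747]), array([-0.289, -0.083, -0.954]))
{'t': 0.15, 'qpos': array([-1.325,  0.424,  1.63 , -0.   ,  1.089, -0.019]), 'qvel': array([ 0.001, -0.002, -0.002, -0.   ,  0.   ,  0.002]), 'joint_torque': array([  0.002, -54.498, -27.392,   0.064,   0.02 ,  -0.   ]), 'ee_pos': array([ 163.472, -602.801,  222.076]), 'orientation': array([ 2.08 ,  0.278, -2.081]), 'ft_force': array([ 0.072,  0.252, -0.507]), 'moment': array([-0.062, -0.035, -0.02 ]), 'width': 87.85822823123452}
```

View pics/top0.png

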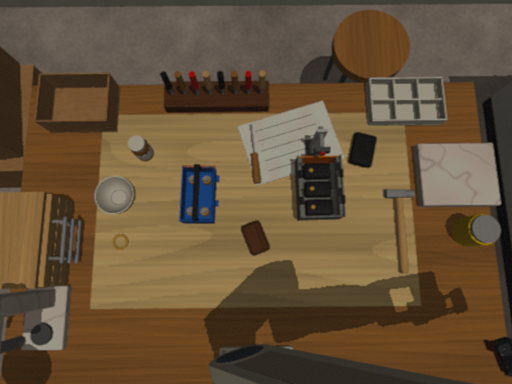

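View pics/side0.png

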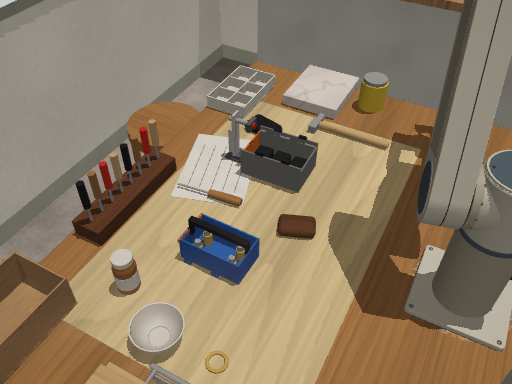

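The top view shows the tote at about (199,194) and the base at about (320,187), with its orange end and stop towards the top of the image (+x). I'll make rough positions from these, then enlarge both.

```bash
python3 - <<'E'
from h import *
np.set_printoptions(precision=1,suppress=True)
t=load("top0.png");s=load("side0.png")
def blob(c,lo,hi,roi):
    h=cv2.cvtColor(c[0],cv2.COLOR_BGR2HSV);m=cv2.inRange(h,lo,hi);k=np.zeros_like(m);x0,y0,x1,y1=roi;k[y0:y1,x0:x1]=m[y0:y1,x0:x1];return k
b=blob(t,(105,120,50),(125,255,255),(150,140,250,250)); pts=cv2.findNonZero(b)
r=cv2.minAreaRect(pts);print("tote",r,[onz(t,p,64) for p in cv2.boxPoints(r)],onz(t,r[0],64))
for n,roi in(("tote",(150,140,250,180)),("base",(290,140,350,180))):
    o=blob(t,(5,170,90),(18,255,255),roi);p=cv2.findNonZero(o)
    if p is not None: print(n,cv2.minAreaRect(p),onz(t,p.mean((0,1)),76))
for x in[(298,158),(336,155),(343,217),(300,219)]: print(onz(t,x,90))
A=cv2.resize(t[0][130:240,160:360],None,fx=4,fy=4,interpolation=cv2.INTER_CUBIC)
cv2.imwrite("pics/c1.png",A)
o=obs();R=cv2.Rodrigues(o["orientation"])[0];print(R)
c=load("wrist0.png");print("cam R in tool",R.T@cv2.Rodrigues(c[2])[0].T,"cam pos tool",R.T@(ray(c,(0,0))[0]-o["ee_pos"]))
E
```

```text
tote ((199.02316284179688, 195.4209442138672), (36.69065856933594, 53.996822357177734), 2.2906100749969482) [array([472.9, 222.6,  64. ]), array([638.9, 220.6,  64. ]), array([633.4, 108.1,  64. ]), array([467.6, 113.2,  64. ])] [552.1 166.1  64. ]
base ((318.5000305175781, 156.50001525878906), (17.189226150512695, 28.18741798400879), 56.88865280151367) [ 667.1 -189.8   76. ]
[ 659.6 -133.8   90. ]
[ 668.1 -249.    90. ]
[ 479.6 -259.9   90. ]
[ 474.8 -133.8   90. ]
[[-0.   0.3 -1. ]
 [ 0.  -1.  -0.3]
 [-1.  -0.  -0. ]]
cam R in tool [[-0.  -0.3  1. ]
 [ 1.   0.   0. ]
 [-0.   1.   0.3]] cam pos tool [-162.7    0.7  -82. ]
```

View pics/c1.png

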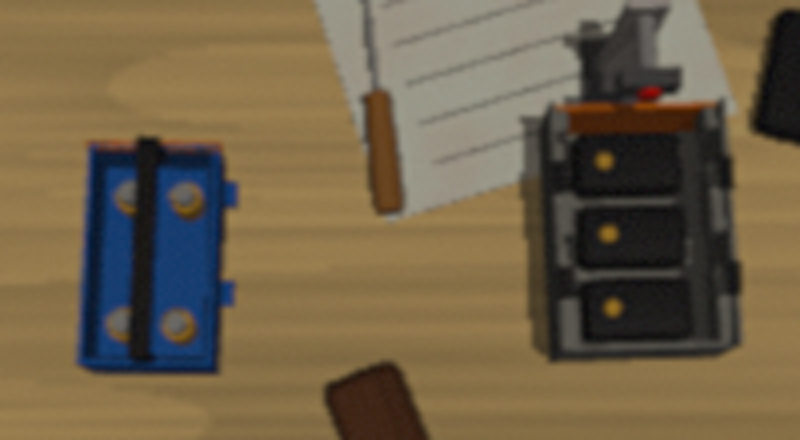

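Top crop: tote's orange end and the base's orange end both face up (+x), the tote with slight yaw and its handle along x. Next I'll fly the wrist camera over the base, viewing with both yaws so that camera bias cancels, and then go to the tote.

```bash
cat >> h.py <<'E'
from scipy.spatial.transform import Rotation as Ro
def plan(target,yaw,step=45,ang=10,p=None,R=None,nmin=1):
    "rows in tool axes to bring TCP to target, tool down, tool y at yaw deg (world)"
    o=obs(); p=o["ee_pos"] if p is None else p; R=Ro.from_rotvec(o["orientation"]) if R is None else R
    y=np.radians(yaw); ty=np.array([np.cos(y),np.sin(y),0]); tx=np.array([0,0,-1.])
    T=Ro.from_matrix(np.c_[tx,ty,np.cross(tx,ty)])
    d=np.array(target,float)-p; w=(R.inv()*T).as_rotvec(degrees=True)
    n=int(max(nmin,np.ceil(np.linalg.norm(d)/step),np.ceil(np.linalg.norm(w)/ang))); rows=[]
    for i in range(n):
        Ri=R*Ro.from_rotvec(w*i/n,degrees=True)
        rows.append([round(float(v),4) for v in Ri.inv().apply(d/n)/1000]+[round(float(v),1) for v in w/n])
    print(n); [print(rows[i:i+8]) for i in range(0,n,8)]; return rows
def pose():
    o=obs(); R=Ro.from_rotvec(o["orientation"]).as_matrix()
    print("t %.2f"%o["t"],"p",o["ee_pos"].round(1),"yaw %.2f"%np.degrees(np.arctan2(R[1,1],R[0,1])),"tilt",np.degrees([R[0,0],R[1,0]]).round(2),"F",o["ft_force"].round(1),"w %.1f"%o["width"]); return o
E
python3 -c "
from h import *
pose();plan((500,-195,290),-90)"
```

```text
t 0.15 p [ 163.5 -602.8  222.1] yaw -74.83 tilt [-0.02  0.07] F [ 0.1  0.3 -0.5] w 87.9
12
[[-0.0056, -0.0255, -0.036, 1.3, 0.0, 0.0], [-0.0056, -0.0263, -0.0354, 1.3, 0.0, 0.0], [-0.0056, -0.027, -0.0348, 1.3, 0.0, 0.0], [-0.0056, -0.0278, -0.0342, 1.3, 0.0, 0.0], [-0.0056, -0.0285, -0.0336, 1.3, 0.0, 0.0], [-0.0056, -0.0293, -0.0329, 1.3, 0.0, 0.0], [-0.0056, -0.03, -0.0323, 1.3, 0.0, 0.0], [-0.0056, -0.0307, -0.0316, 1.3, 0.0, 0.0]]
[[-0.0056, -0.0314, -0.0309, 1.3, 0.0, 0.0], [-0.0057, -0.0321, -0.0302, 1.3, 0.0, 0.0], [-0.0057, -0.0327, -0.0295, 1.3, 0.0, 0.0], [-0.0057, -0.0334, -0.0288, 1.3, 0.0, 0.0]]
```

>>> {"method": "carry_out", "body": {
  "commands": [
    [-0.01,-0.026,-0.036,1.3,0,0],
    [-0.01,-0.026,-0.035,1.3,0,0],
    [-0.01,-0.027,-0.035,1.3,0,0],
    [-0.006,-0.028,-0.034,1.3,0,0],
    [-0.006,-0.028,-0.034,1.3,0,0],
    [-0.006,-0.029,-0.033,1.3,0,0],
    [-0.006,-0.03,-0.032,1.3,0,0],
    [-0.006,-0.03,-0.032,1.3,0,0]
  ]
}}

```text
t: 1.15
ee_pos: [393.7, -326.2, 282.0]
orientation: [2.185, 0.083, -2.189]
ft_force: [-0.2, 0.1, 0.1]
width: 87.8
```

>>> {"method": "carry_out", "body": {
  "commands": [
    [-0.006,-0.031,-0.031,1.3,0,0],
    [-0.006,-0.032,-0.03,1.3,0,0],
    [-0.006,-0.033,-0.03,1.3,0,0],
    [-0.006,-0.033,-0.029,1.3,0,0],
    [0,0,0,0,0,0]
  ]
}}

```text
t: 1.78
ee_pos: [513.3, -185.8, 306.9]
orientation: [-2.208, 0.016, 2.212]
ft_force: [0.4, -0.7, 0.5]
width: 87.7
```

```bash
python3 -c "
from h import *
pose();c=grab('wrist','w1.png');pose()
cv2.imwrite('pics/w1b.png',cv2.resize(c[0],(800,600),interpolation=cv2.INTER_CUBIC))
plan((655,-195,300),90,ang=10)"
```

```text
t 1.77 p [ 513.3 -185.8  306.9] yaw -91.08 tilt [-0.09  0.25] F [ 0.4 -0.7  0.5] w 87.7
t 1.82 p [ 512.2 -186.7  306.5] yaw -91.12 tilt [-0.16  0.25] F [ 1.5  0.8 -0.2] w 88.0
18
[[0.0003, 0.0003, -0.0079, 9.9, 0.0, -0.0], [0.0003, -0.0011, -0.0079, 9.9, 0.0, -0.0], [0.0003, -0.0024, -0.0076, 9.9, 0.0, -0.0], [0.0003, -0.0037, -0.007, 9.9, 0.0, -0.0], [0.0004, -0.0048, -0.0063, 9.9, 0.0, -0.0], [0.0004, -0.0059, -0.0054, 9.9, 0.0, -0.0], [0.0004, -0.0067, -0.0043, 9.9, 0.0, -0.0], [0.0004, -0.0073, -0.0031, 9.9, 0.0, -0.0]]
[[0.0004, -0.0078, -0.0017, 9.9, 0.0, -0.0], [0.0004, -0.0079, -0.0004, 9.9, 0.0, -0.0], [0.0004, -0.0079, 0.001, 9.9, 0.0, -0.0], [0.0004, -0.0076, 0.0023, 9.9, 0.0, -0.0], [0.0004, -0.0071, 0.0036, 9.9, 0.0, -0.0], [0.0004, -0.0063, 0.0048, 9.9, 0.0, -0.0], [0.0004, -0.0054, 0.0058, 9.9, 0.0, -0.0], [0.0004, -0.0043, 0.0067, 9.9, 0.0, -0.0]]
[[0.0004, -0.0031, 0.0073, 9.9, 0.0, -0.0], [0.0004, -0.0018, 0.0077, 9.9, 0.0, -0.0]]
```

View pics/w1b.png

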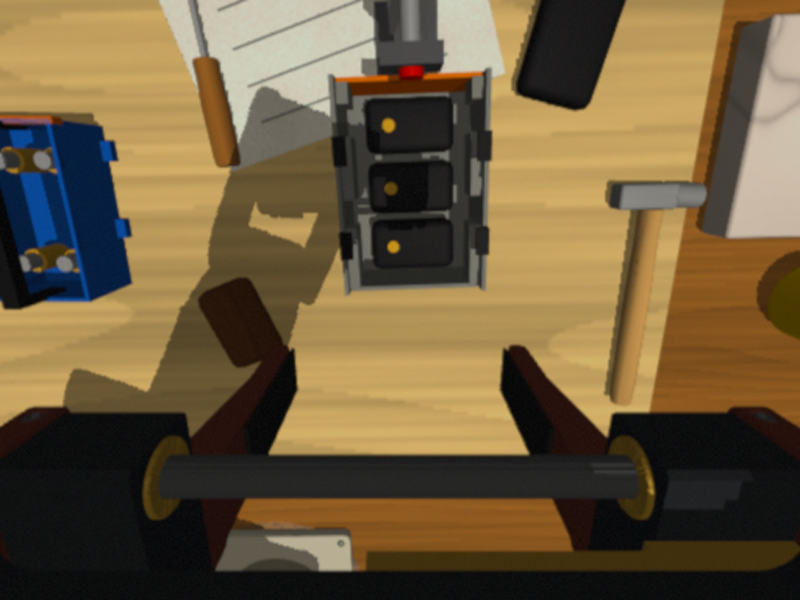

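```bash
python3 -c "
from h import *
plan((584,-190,303),0)
y=0;ty=[1,0,0];R=Ro.from_matrix(np.c_[[0,0,-1],[1,0,0],[0,-1,0]])
plan((655,-195,300),90,p=np.array([584,-190,303.]),R=R)"
```

```text
10
[[0.0003, 0.0002, -0.0072, -9.1, -0.0, 0.0], [0.0003, 0.0013, -0.0071, -9.1, -0.0, 0.0], [0.0003, 0.0024, -0.0068, -9.1, -0.0, 0.0], [0.0003, 0.0035, -0.0063, -9.1, -0.0, 0.0], [0.0003, 0.0044, -0.0057, -9.1, -0.0, 0.0], [0.0003, 0.0053, -0.0049, -9.1, -0.0, 0.0], [0.0003, 0.006, -0.004, -9.1, -0.0, 0.0], [0.0003, 0.0065, -0.003, -9.1, -0.0, 0.0]]
[[0.0003, 0.0069, -0.0019, -9.1, -0.0, 0.0], [0.0003, 0.0071, -0.0008, -9.1, -0.0, 0.0]]
10
[[0.0003, 0.0071, 0.0005, -9.0, 0.0, 0.0], [0.0003, 0.0069, 0.0016, -9.0, 0.0, 0.0], [0.0003, 0.0066, 0.0027, -9.0, 0.0, 0.0], [0.0003, 0.0061, 0.0037, -9.0, 0.0, 0.0], [0.0003, 0.0055, 0.0046, -9.0, 0.0, 0.0], [0.0003, 0.0047, 0.0054, -9.0, 0.0, 0.0], [0.0003, 0.0038, 0.006, -9.0, 0.0, 0.0], [0.0003, 0.0028, 0.0066, -9.0, 0.0, 0.0]]
[[0.0003, 0.0017, 0.0069, -9.0, 0.0, 0.0], [0.0003, 0.0006, 0.0071, -9.0, 0.0, 0.0]]
```

>>> {"method": "carry_out", "body": {
  "commands": [
    [0,0,-0.007,-9,0,0],
    [0,0.001,-0.007,-9,0,0],
    [0,0.002,-0.007,-9,0,0],
    [0,0.003,-0.006,-9,0,0],
    [0,0.004,-0.006,-9,0,0],
    [0,0.005,-0.005,-9,0,0],
    [0,0.006,-0.004,-9,0,0],
    [0,0.006,-0.003,-9,0,0]
  ]
}}

```text
t: 2.82
ee_pos: [560.4, -195.4, 302.3]
orientation: [1.423, 1.063, -1.436]
ft_force: [-0.1, 0.0, 0.1]
width: 87.7
```

>>> {"method": "carry_out", "body": {
  "commands": [
    [0,0.007,-0.002,-9,0,0],
    [0,0.007,-0.001,-9,0,0],
    [0,0.007,0,-9,0,0],
    [0,0.007,0.002,-9,0,0],
    [0,0.007,0.003,-9,0,0],
    [0,0.006,0.004,-9,0,0],
    [0,0.006,0.005,-9,0,0],
    [0,0.005,0.005,-9,0,0]
  ]
}}

```text
t: 3.82
ee_pos: [610.2, -208.3, 297.0]
orientation: [0.456, 1.546, -0.459]
ft_force: [-0.2, -0.2, -0.8]
width: 87.5
```

>>> {"method": "carry_out", "body": {
  "commands": [
    [0,0.004,0.006,-9,0,0],
    [0,0.003,0.007,-9,0,0],
    [0,0.002,0.007,-9,0,0],
    [0,0,0.007,-9,0,0],
    [0,0,0,0,0,0]
  ]
}}

```text
t: 4.45
ee_pos: [634.1, -216.2, 293.4]
orientation: [-0.042, 1.599, 0.053]
ft_force: [-0.7, 0.0, 0.4]
width: 88.0
```

```bash
python3 -c "
from h import *
pose();c=grab('wrist','w2.png');pose()
cv2.imwrite('pics/w2b.png',cv2.resize(c[0],(800,600),interpolation=cv2.INTER_CUBIC))"
```

```text
t 4.45 p [ 634.1 -216.2  293.4] yaw 93.44 tilt [-1.68  0.35] F [-0.7  0.   0.4] w 88.0
t 4.50 p [ 633.9 -216.2  293.3] yaw 93.34 tilt [-1.7   0.34] F [-0.1  0.2  0.5] w 88.0
```

View pics/w2b.png

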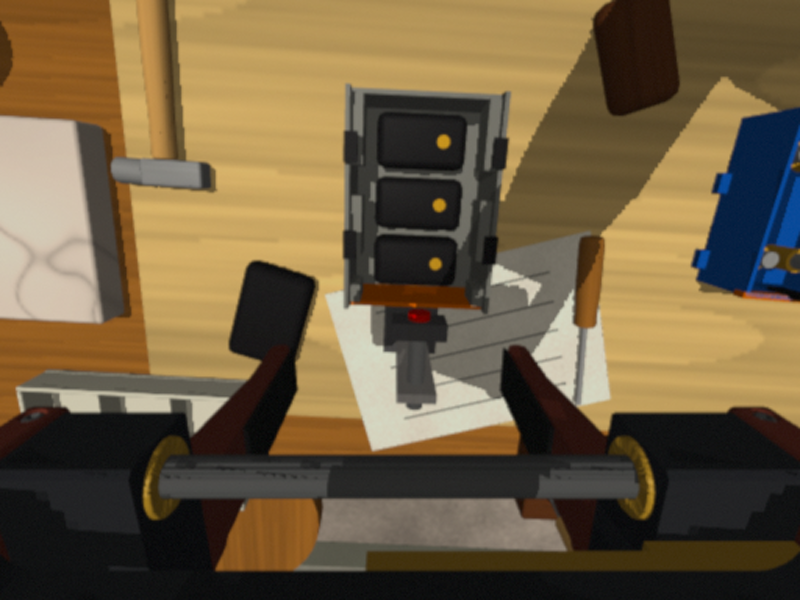

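Both wrist views show the base clearly; the wall-top corners, in upscaled pixels, are (330,78),(491,70),(487,292),(347,293) in view 1 and (344,306),(490,311),(509,93),(347,85) in view 2. I'll refine these with saturation edge fits.

```bash
cat > base.py <<'E'
from h import *
np.set_printoptions(precision=1,suppress=True)
def edge(im,a,b,w=5):
    "subpixel saturation edge along segment a->b; cv2.fitLine robust"
    s=cv2.cvtColor(im,cv2.COLOR_BGR2HSV)[...,1].astype(np.float32); s=cv2.GaussianBlur(s,(3,3),0)
    a=np.array(a,float);b=np.array(b,float);u=(b-a)/np.linalg.norm(b-a);n=np.array([-u[1],u[0]])
    ts=np.linspace(.06,.94,60);ks=np.arange(-w,w+.01,.25);P=[]
    for t in ts:
        q=(a+(b-a)*t)+ks[:,None]*n
        v=cv2.remap(s,q[:,0].astype(np.float32),q[:,1].astype(np.float32),cv2.INTER_LINEAR).ravel()
        g=np.abs(np.gradient(v)); i=g.argmax()
        if g[i]>2: 
            sl=slice(max(0,i-4),i+5); P.append(a+(b-a)*t+n*(ks[sl]*g[sl]).sum()/g[sl].sum())
    P=np.array(P,np.float32)
    for _ in range(6):
        l=cv2.fitLine(P,cv2.DIST_HUBER,0,.01,.01).ravel(); e=np.abs((P-l[2:])@[-l[1],l[0]])
        k=e<max(.5,2*np.median(e)); P=P[k]
    return np.cross([*l[2:],1],[l[2]+l[0],l[3]+l[1],1]),len(P),np.median(e)
def X(l,m): p=np.cross(l,m);return p[:2]/p[2]
if __name__=="__main__":
    # order: ++, +-, --, -+
    V={"w1.png":[(330,78),(491,70),(487,292),(347,293)],"w2.png":[(490,311),(344,306),(347,85),(509,93)]}
    C=[]
    for f,k in V.items():
        c=load(f);k=np.array(k)/1.5625-.2
        L=[edge(c[0],k[i],k[(i+1)%4]) for i in range(4)]
        print(f,[(n,round(float(e),2)) for _,n,e in L])
        pr=X(L[1][0],L[2][0]);pl=X(L[3][0],L[2][0])   # rear corners refined
        k2=[k[0],k[1],pr,pl];print(np.array(k2)*1.5625)
        # side lines cast to z=90
        def yl(l,u): # points on line at rows
            return [onz(c,(-(l[1]*v+l[2])/l[0],v),90) for v in u]
        u=np.linspace(k[:,1].min(),k[:,1].max(),2)
        A=np.array(yl(L[3][0],u));B=np.array(yl(L[1][0],u));
        if f=="w2.png":A=A[::-1];B=B[::-1]
        m=(A+B)/2; ya=[np.degrees(np.arctan2(*(q[0]-q[1])[[1,0]])) for q in(A,B)]
        w=abs(np.cross((m[0]-m[1])[:2]/np.linalg.norm((m[0]-m[1])[:2]),(A[0]-m[0])[:2]))*2
        print("yaw",np.round(ya,2),"width",w,"axis pts",m)
        r=[onz(c,p,90) for p in k2];print("corners z90",np.array(r),"orange uv?")
        C.append((c,k2))
    for i in range(4): print(tri([ray(c,k[i]) for c,k in C]))
    # button red
    rs=[]
    for c,_ in C:
        h=cv2.cvtColor(c[0],cv2.COLOR_BGR2HSV);m=cv2.inRange(h,(0,200,90),(4,255,255))|cv2.inRange(h,(172,200,90),(180,255,255))
        m[:,:190]=0;m[:,340:]=0;m[220:]=0
        n,_,st,ce=cv2.connectedComponentsWithStats(m);i=1+st[1:,4].argmax();print("btn",st[i],ce[i]);rs.append(ray(c,ce[i]))
    print(tri(rs))
E
python3 base.py
```

```text
w1.png [(30, 0.17), (53, 0.21), (60, 0.16), (40, 0.17)]
[[329.7  77.7]
 [490.7  69.7]
 [485.  285.5]
 [345.1 290.3]]
yaw [1.5 1.1] width 133.34881701215303 axis pts [[ 671.3 -197.1   90. ]
 [ 482.5 -201.3   90. ]]
corners z90 [[ 666.6 -132.6   90. ]
 [ 670.1 -263.6   90. ]
 [ 488.5 -267.2   90. ]
 [ 485.9 -135.3   90. ]] orange uv?
w2.png [(38, 0.16), (52, 0.09), (58, 0.13), (31, 0.2)]
[[489.7 310.7]
 [343.7 305.7]
 [344.6  86.6]
 [509.7  95. ]]
yaw [0.9 1.4] width 131.10669483622297 axis pts [[ 671.  -197.1   90. ]
 [ 481.6 -200.9   90. ]]
corners z90 [[ 667.  -128.5   90. ]
 [ 670.1 -263.1   90. ]
 [ 487.2 -267.2   90. ]
 [ 484.9 -134.4   90. ]] orange uv?
(array([ 661.9, -134.7,  110.2]), [np.float64(1.3679318519066144), np.float64(1.3679318519066226)])
(array([ 669.5, -263. ,   92.4]), [np.float64(0.19633584356637293), np.float64(0.19633584356614137)])
(array([ 485.9, -268.5,   81.9]), [np.float64(0.42006005842767524), np.float64(0.4200600584277827)])
(array([ 485.5, -134.9,   90.3]), [np.float64(0.6364620747697047), np.float64(0.6364620747696426)])
btn [255  42  16   8 110] [262.8  45.4]
btn [261 201  13   5  46] [267.5 203. ]
(array([ 660.9, -197.7,  139.3]), [np.float64(0.34114354239568484), np.float64(0.34114354239586725)])base.py:37: DeprecationWarning: Arrays of 2-dimensional vectors are deprecated. Use arrays of 3-dimensional vectors instead. (deprecated in NumPy 2.0)
  w=abs(np.cross((m[0]-m[1])[:2]/np.linalg.norm((m[0]-m[1])[:2]),(A[0]-m[0])[:2]))*2
```

```bash
python3 - <<'E'
from base import *
yaw=np.radians(1.2);ex=np.array([np.cos(yaw),np.sin(yaw),0]);ey=np.array([-ex[1],ex[0],0])
O=np.array([575,-199.13,0])
xs=np.arange(-110,111,.5)
for f in("w1.png","w2.png"):
    c=load(f);hsv=cv2.cvtColor(c[0],cv2.COLOR_BGR2HSV).astype(np.float32)
    for yb,z in((-68,97),(68,97),(-66,99),(66,99)):
        P=O+xs[:,None]*ex+yb*ey+[0,0,z];q=proj(c,P).astype(np.float32)
        v=cv2.remap(hsv,q[:,0],q[:,1],cv2.INTER_LINEAR).reshape(-1,3)
        s=v[:,2]; 
        m=s<38
        d=np.flatnonzero(np.diff(m.astype(int)));print(f,yb,"dark edges",xs[d+1])
    # end walls: profile along x at y in -20..20, z=76
    for yb in(-45,-30,30,45):
        q=proj(c,O+xs[:,None]*ex+yb*ey+[0,0,76]).astype(np.float32)
        v=cv2.remap(hsv,q[:,0],q[:,1],cv2.INTER_LINEAR).reshape(-1,3)
        r=xs<-80; g=np.abs(np.gradient(v[:,1])); i=g[r].argmax(); r2=(xs>78)
        og=(v[:,1]>200)&(v[:,2]>100)&(xs>60); print(f,yb,"rear edge",xs[r][i],"orange bright",xs[og][[0,-1]] if og.any() else None)
E
```

```text
w1.png -68 dark edges []
w1.png 68 dark edges []
w1.png -66 dark edges []
w1.png 66 dark edges []
w1.png -45 rear edge -92.0 orange bright [91.5 94.5]
w1.png -30 rear edge -92.0 orange bright [91.  94.5]
w1.png 30 rear edge -91.5 orange bright [91.  95.5]
w1.png 45 rear edge -92.0 orange bright [91.5 95. ]
w2.png -68 dark edges []
w2.png 68 dark edges []
w2.png -66 dark edges []
w2.png 66 dark edges []
w2.png -45 rear edge -91.5 orange bright [93.5 93.5]
w2.png -30 rear edge -92.0 orange bright [93.5 94.5]
w2.png 30 rear edge -91.5 orange bright [93.5 95. ]
w2.png 45 rear edge -92.0 orange bright [93.5 94.5]
```

```bash
python3 - <<'E'
from base import *
yaw=np.radians(1.2);ex=np.array([np.cos(yaw),np.sin(yaw),0]);ey=np.array([-ex[1],ex[0],0])
O=np.array([576.4,-199.1,0])
xs=np.arange(-75,65,.5)
for f in("w1.png","w2.png"):
    c=load(f);g=cv2.cvtColor(c[0],cv2.COLOR_BGR2GRAY).astype(np.float32)
    for yb in(-64.5,64.5):
        q=proj(c,O+xs[:,None]*ex+yb*ey+[0,0,99]).astype(np.float32)
        v=cv2.remap(g,q[:,0],q[:,1],cv2.INTER_LINEAR).ravel()
        m=v<(np.percentile(v,10)+np.percentile(v,70))/2
        d=np.flatnonzero(np.diff(m.astype(int)));print(f,yb,"dark edges",xs[d]+.25, np.percentile(v,[10,70]))
E
```

```text
w1.png -64.5 dark edges [-57.2 -32.8  22.8  46.2] [ 39.8 137.3]
w1.png 64.5 dark edges [-56.8 -32.8  22.8  46.2] [16.7 63.5]
w2.png -64.5 dark edges [-57.2 -32.2  21.8  46.8] [ 43.7 130.4]
w2.png 64.5 dark edges [-56.8 -33.2   1.8   9.2  16.2  46.2] [ 15.8 128.5]
```

Base: centre (577,-199), yaw 1.2°. The walls, lips and end walls agree within about 1 mm. Now the tote.

```bash
python3 -c "
from h import *
plan((640,175,293),91,step=42)"
```

```text
10
[[0.0003, 0.039, 0.0029, 0.2, -0.2, -0.0], [0.0002, 0.039, 0.0027, 0.2, -0.2, -0.0], [0.0002, 0.039, 0.0026, 0.2, -0.2, -0.0], [0.0002, 0.039, 0.0024, 0.2, -0.2, -0.0], [0.0002, 0.0391, 0.0023, 0.2, -0.2, -0.0], [0.0001, 0.0391, 0.0021, 0.2, -0.2, -0.0], [0.0001, 0.0391, 0.0019, 0.2, -0.2, -0.0], [0.0001, 0.0391, 0.0018, 0.2, -0.2, -0.0]]
[[0.0001, 0.0391, 0.0016, 0.2, -0.2, -0.0], [0.0001, 0.0391, 0.0015, 0.2, -0.2, -0.0]]
```

>>> {"method": "carry_out", "body": {
  "commands": [
    [0,0.039,0.003,0.2,-0.2,0],
    [0,0.039,0.003,0.2,-0.2,0],
    [0,0.039,0.003,0.2,-0.2,0],
    [0,0.039,0.002,0.2,-0.2,0],
    [0,0.039,0.002,0.2,-0.2,0],
    [0,0.039,0.002,0.2,-0.2,0],
    [0,0.039,0.002,0.2,-0.2,0],
    [0,0.039,0.002,0.2,-0.2,0]
  ]
}}

```text
t: 5.5
ee_pos: [638.5, 96.6, 294.0]
orientation: [0.012, 1.575, -0.002]
ft_force: [0.3, -0.7, -0.0]
width: 87.5
```

>>> {"method": "carry_out", "body": {
  "commands": [
    [0,0.039,0.002,0.2,-0.2,0],
    [0,0.039,0.002,0.2,-0.2,0],
    [0,0,0,0,0,0]
  ]
}}

```text
t: 5.88
ee_pos: [642.0, 177.1, 294.3]
orientation: [0.023, 1.569, -0.015]
ft_force: [-0.0, -1.0, -0.5]
width: 88.0
```

```bash
python3 -c "
from h import *
pose();c=grab('wrist','w3.png');pose()
cv2.imwrite('pics/w3b.png',cv2.resize(c[0],(800,600),interpolation=cv2.INTER_CUBIC))"
```

```text
t 5.88 p [642.  177.1 294.3] yaw 88.60 tilt [0.1  0.31] F [-0.  -1.  -0.5] w 88.0
t 5.92 p [642.  175.7 294.2] yaw 88.56 tilt [0.08 0.27] F [ 0.4 -0.1 -1. ] w 87.7
```

View pics/w3b.png

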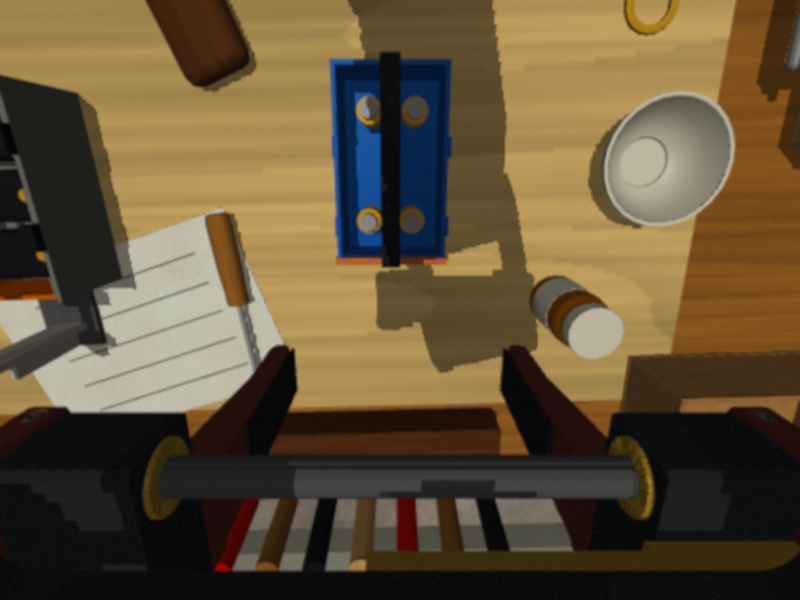

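Wrist view: the tote sits at upscaled pixels (331..451, 60..262). Its black handle ends are at (390,53) and (391,266), and the orange end is at the bottom (+x).

```bash
python3 - <<'E'
from base import *
c=load("w3.png");t=load("top0.png")
h=cv2.cvtColor(c[0],cv2.COLOR_BGR2HSV)
m=cv2.inRange(h,(0,0,0),(180,255,45));k=np.zeros_like(m);k[28:175,238:262]=m[28:175,238:262]
k=cv2.morphologyEx(k,cv2.MORPH_OPEN,np.ones((5,5),np.uint8))
n,l,st,ce=cv2.connectedComponentsWithStats(k);i=1+st[1:,4].argmax();print(st[i],ce[i])
p=cv2.findNonZero((l==i).astype(np.uint8)).reshape(-1,2)
L=cv2.fitLine(p.astype(np.float32),cv2.DIST_L2,0,.01,.01).ravel()
s=(p-L[2:])@L[:2];e=[L[2:]+L[:2]*v for v in(s.min()-.5,s.max()+.5)];e.sort(key=lambda q:q[1])
print("handle ends px",np.array(e))
A,B=[onz(c,q,102) for q in e];d=B-A
print("handle z102",A,B,"len",np.linalg.norm(d),"yaw",np.degrees(np.arctan2(d[1],d[0])),"mid",(A+B)/2)
print("tri far end",tri([ray(c,e[1]),ray(t,(197,164.5))]),"near",tri([ray(c,e[0]),ray(t,(195.8,219.5))]))
K=np.array([(331,60),(451,60),(446,262),(338,262)])/1.5625-.2
bl=255-cv2.inRange(h,(105,100,20),(128,255,255));im=cv2.merge([bl*0,bl,bl*0+255]); im=c[0]
E=[edge(im,K[i],K[(i+1)%4]) for i in range(4)];print([(n,round(float(e),2)) for _,n,e in E])
for z in(64,70):
  R=[onz(c,X(E[i-1][0],E[i][0]),z) for i in range(4)];R=np.array(R);print(z,R,"mean",R.mean(0),"sizes",[np.linalg.norm(R[i]-R[i-1]) for i in range(4)])
E
```

```text
[ 242   34   16  136 1640] [249.6  98.3]
handle ends px [[249.1  33.5]
 [250.1 169.5]]
handle z102 [477.7 174.6 102. ] [640.7 171.2 102. ] len 163.0769164991899 yaw -1.1960896665508018 mid [559.2 172.9 102. ]
tri far end (array([644.1, 171.1,  84.2]), [np.float64(0.7022453152169151), np.float64(0.7022453152169521)]) near (array([475.4, 172.7,  88.5]), [np.float64(1.9463963232403634), np.float64(1.9463963232404302)])
[(51, 0.02), (46, 0.07), (47, 0.05), (47, 0.1)]
64 [[473.4 125.3  64. ]
 [475.8 224.5  64. ]
 [640.2 220.   64. ]
 [638.  121.4  64. ]] mean [556.9 172.8  64. ] sizes [np.float64(164.63110532075925), np.float64(99.27672116281286), np.float64(164.48193875720816), np.float64(98.63816637079348)]
70 [[474.8 126.1  70. ]
 [477.1 223.8  70. ]
 [639.  219.4  70. ]
 [636.8 122.3  70. ]] mean [556.9 172.9  70. ] sizes [np.float64(162.11680248642318), np.float64(97.76053294967457), np.float64(161.96991404590827), np.float64(97.13173038594962)]
```

The handle's apparent length at z=102 comes out 4% short, so I need a better height. I'll take a second wrist view on the approach above the handle.

```bash
python3 -c "
from h import *
plan((559,173,190),88.8,step=24)"
```

```text
6
[[0.0173, -0.0009, -0.0138, -0.0, 0.0, -0.0], [0.0173, -0.0009, -0.0138, -0.0, 0.0, -0.0], [0.0174, -0.0008, -0.0138, -0.0, 0.0, -0.0], [0.0174, -0.0008, -0.0138, -0.0, 0.0, -0.0], [0.0174, -0.0008, -0.0138, -0.0, 0.0, -0.0], [0.0174, -0.0008, -0.0138, -0.0, 0.0, -0.0]]
```

>>> {"method": "carry_out", "body": {
  "commands": [
    [0.017,-0.001,-0.014,0,0,0],
    [0.017,-0.001,-0.014,0,0,0],
    [0.017,-0.001,-0.014,0,0,0],
    [0.017,-0.001,-0.014,0,0,0],
    [0.017,-0.001,-0.014,0,0,0],
    [0.017,-0.001,-0.014,0,0,0],
    [0,0,0,0,0,0],
    [0,0,0,0,0,0]
  ]
}}

```text
t: 6.92
ee_pos: [555.5, 159.8, 190.5]
orientation: [0.039, 1.569, -0.037]
ft_force: [0.6, -0.4, 0.7]
width: 87.8
```

```bash
python3 -c "
from h import *
pose();c=grab('wrist','w4.png')
cv2.imwrite('pics/w4b.png',cv2.resize(c[0],(800,600),interpolation=cv2.INTER_CUBIC))"
```

```text
t 6.92 p [555.5 159.8 190.5] yaw 87.23 tilt [0.11 0.09] F [ 0.6 -0.4  0.7] w 87.8
```

View pics/w4b.png

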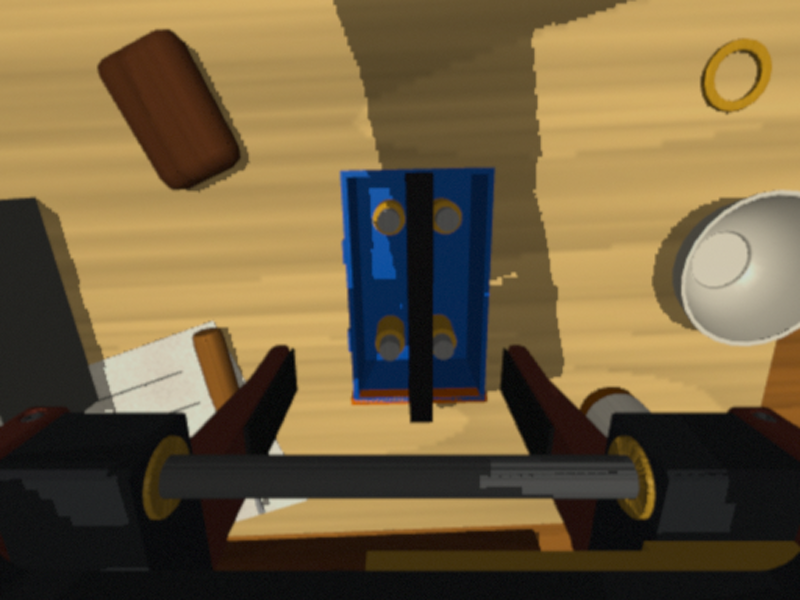

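```bash
python3 - <<'E'
from base import *
a=load("w3.png");b=load("w4.png")
def handle(c,roi):
    x0,y0,x1,y1=roi;m=cv2.inRange(cv2.cvtColor(c[0],cv2.COLOR_BGR2HSV),(0,0,0),(180,255,45));k=np.zeros_like(m);k[y0:y1,x0:x1]=m[y0:y1,x0:x1]
    k=cv2.morphologyEx(k,cv2.MORPH_OPEN,np.ones((5,5),np.uint8))
    n,l,st,ce=cv2.connectedComponentsWithStats(k);i=1+st[1:,4].argmax()
    p=cv2.findNonZero((l==i).astype(np.uint8)).reshape(-1,2);L=cv2.fitLine(p.astype(np.float32),cv2.DIST_L2,0,.01,.01).ravel()
    s=(p-L[2:])@L[:2];e=[L[2:]+L[:2]*v for v in(s.min()-.5,s.max()+.5)];e.sort(key=lambda q:q[1]);return e,st[i]
ea,_=handle(a,(238,28,262,175));eb,sb=handle(b,(255,105,282,273));print(sb,np.array(eb))
H=[tri([ray(a,ea[i]),ray(b,eb[i])]) for i in(0,1)];print("handle ends",H)
A,B=[onz(b,q,102) for q in eb];d=B-A;print("w4 z102",A,B,np.linalg.norm(d),np.degrees(np.arctan2(d[1],d[0])),(A+B)/2)
def corners(c,K):
    K=np.array(K)/1.5625-.2;E=[edge(c[0],K[i],K[(i+1)%4]) for i in range(4)];return [X(E[i-1][0],E[i][0]) for i in range(4)]
ca=corners(a,[(331,60),(451,60),(446,262),(338,262)]);cb=corners(b,[(342,172),(494,168),(486,401),(353,402)])
T=[tri([ray(a,p),ray(b,q)]) for p,q in zip(ca,cb)]
for x in T: print(x)
print(np.mean([x[0] for x in T],0))
# orange lower edge, handle silhouette width
E
```

```text
[ 260  111   17  159 2498] [[268.  110.4]
 [269.1 269.5]]
handle ends [(array([477.1, 174.8,  99.8]), [np.float64(0.1943237657176396), np.float64(0.19432376571761822)]), (array([640.1, 171. , 104.7]), [np.float64(0.2399885846285009), np.float64(0.23998858462858555)])]
w4 z102 [477.  174.9 102. ] [642.  170.9 102. ] 164.98536487800905 -1.3894714207559558 [559.5 172.9 102. ]
(array([474.4, 125.9,  68.5]), [np.float64(0.02383838252577208), np.float64(0.023838382525744533)])
(array([476.8, 224.2,  69.4]), [np.float64(0.28305812595946), np.float64(0.28305812595950125)])
(array([637.3, 218.5,  78.1]), [np.float64(0.020745933679599253), np.float64(0.0207459336796253)])
(array([636.1, 123. ,  73.5]), [np.float64(0.24186247112076267), np.float64(0.24186247112079115)])
[556.2 172.9  72.4]
```

The handle top triangulates at about 102 and the walls at about 70, as the text says. Handle middle is at (559.5, 172.9) and tote yaw is −1.3°. Aligning, then descending.

```bash
python3 -c "
from h import *
plan((559.5,172.9,150),88.7,step=20)"
```

```text
3
[[0.0135, 0.0044, 0.0011, -0.5, 0.0, -0.0], [0.0135, 0.0044, 0.0012, -0.5, 0.0, -0.0], [0.0135, 0.0044, 0.0012, -0.5, 0.0, -0.0]]
```

>>> {"method": "carry_out", "body": {
  "commands": [
    [0.013,0.004,0.001,-0.5,0,0],
    [0.013,0.004,0.001,-0.5,0,0],
    [0.013,0.004,0.001,-0.5,0,0],
    [0,0,0,0,0,0]
  ]
}}

```text
t: 7.48
ee_pos: [560.6, 172.8, 149.2]
orientation: [0.018, 1.568, -0.015]
ft_force: [-0.3, -0.1, -0.0]
width: 87.7
```

```bash
python3 -c "
from h import *
pose();plan((559.5,172.9,78),88.7,step=12)"
```

```text
t 7.47 p [560.6 172.8 149.2] yaw 88.82 tilt [0.18 0.1 ] F [-0.3 -0.1 -0. ] w 87.7
6
[[0.0119, -0.0, -0.0002, 0.0, 0.0, -0.0], [0.0119, -0.0, -0.0002, 0.0, 0.0, -0.0], [0.0119, 0.0, -0.0002, 0.0, 0.0, -0.0], [0.0119, 0.0, -0.0002, 0.0, 0.0, -0.0], [0.0119, 0.0, -0.0002, 0.0, 0.0, -0.0], [0.0119, 0.0, -0.0002, 0.0, 0.0, -0.0]]
```

>>> {"method": "carry_out", "body": {
  "commands": [
    [0.012,0,0,0,0,0],
    [0.012,0,0,0,0,0],
    [0.012,0,0,0,0,0],
    [0.012,0,0,0,0,0],
    [0.012,0,0,0,0,0],
    [0.01,0,0,0,0,0],
    [0,0,0,0,0,0]
  ]
}}

```text
t: 8.35
ee_pos: [560.5, 172.8, 73.7]
orientation: [0.017, 1.569, -0.015]
ft_force: [0.7, -0.9, -0.3]
width: 87.8
```

```bash
python3 -c "
from h import *
pose()"
```

```text
t 8.35 p [560.5 172.8  73.7] yaw 88.82 tilt [0.13 0.08] F [ 0.7 -0.9 -0.3] w 87.8
```

>>> {"method": "carry_out", "body": {
  "commands": [
    [-0.003,0,0,0,0,0],
    [0,0,0,0,0,0]
  ]
}}

```text
t: 8.6
ee_pos: [561.0, 172.9, 77.4]
orientation: [0.018, 1.568, -0.015]
ft_force: [-0.9, -0.3, -0.6]
width: 87.8
```

>>> {"method": "carry_out", "body": {
  "commands": [
    [0,0,0,0,0,0],
    [0,0,0,0,0,0],
    [0,0,0,0,0,0],
    [0,0,0,0,0,0],
    [0,0,0,0,0,0],
    [0,0,0,0,0,0]
  ],
  "grip": 1
}}

```text
t: 9.35
ee_pos: [561.6, 173.1, 78.4]
orientation: [0.018, 1.566, -0.014]
ft_force: [0.6, -0.2, -0.5]
width: 31.1
```

```bash
python3 -c "
from h import *
pose()"
```

```text
t 9.35 p [561.6 173.1  78.4] yaw 88.82 tilt [0.28 0.13] F [ 0.6 -0.2 -0.5] w 31.1
```

>>> {"method": "carry_out", "body": {
  "commands": [
    [0,0,0,0,0,0],
    [0,0,0,0,0,0],
    [0,0,0,0,0,0],
    [0,0,0,0,0,0]
  ]
}}

```text
t: 9.85
ee_pos: [561.6, 173.4, 78.2]
orientation: [0.018, 1.566, -0.014]
ft_force: [0.2, 1.3, -0.8]
width: 15.6
```

```bash
python3 -c "
from h import *
pose()"
```

```text
t 9.85 p [561.6 173.4  78.2] yaw 88.83 tilt [0.28 0.14] F [ 0.2  1.3 -0.8] w 15.6
```

>>> {"method": "carry_out", "body": {
  "commands": [
    [-0.006,0,0,0,0,0],
    [-0.014,0,0,0,0,0],
    [-0.025,0,0,0,0,0],
    [-0.03,0,0,0,0,0],
    [-0.03,0,0,0,0,0],
    [-0.03,0,0,0,0,0],
    [-0.03,0,0,0,0,0],
    [-0.015,0,0,0,0,0]
  ]
}}

```text
t: 10.85
ee_pos: [557.1, 171.2, 265.0]
orientation: [0.016, 1.574, -0.017]
ft_force: [-0.7, -0.0, -5.0]
width: 15.7
```

```bash
python3 - <<'E'
from h import *
pose();plan((560,-13,270),0,ang=9)
R=Ro.from_matrix(np.c_[[0,0,-1],[1,0,0],[0,-1,0]])
plan((561,-199.4,270),-88.8,p=np.array([560,-13,270.]),R=R,ang=9)
E
```

```text
t 10.85 p [557.1 171.2 265. ] yaw 88.80 tilt [-0.16 -0.02] F [-0.7 -0.  -5. ] w 15.7
10
[[-0.0005, -0.0184, 0.0007, 8.9, -0.0, 0.0], [-0.0005, -0.0181, 0.0035, 8.9, -0.0, 0.0], [-0.0005, -0.0173, 0.0063, 8.9, -0.0, 0.0], [-0.0005, -0.0162, 0.0089, 8.9, -0.0, 0.0], [-0.0005, -0.0146, 0.0112, 8.9, -0.0, 0.0], [-0.0005, -0.0127, 0.0134, 8.9, -0.0, 0.0], [-0.0005, -0.0105, 0.0152, 8.9, -0.0, 0.0], [-0.0005, -0.008, 0.0166, 8.9, -0.0, 0.0]]
[[-0.0005, -0.0053, 0.0176, 8.9, -0.0, 0.0], [-0.0005, -0.0026, 0.0182, 8.9, -0.0, 0.0]]
10
[[0.0, 0.0001, 0.0186, 8.9, 0.0, 0.0], [0.0, 0.003, 0.0184, 8.9, 0.0, 0.0], [0.0, 0.0058, 0.0177, 8.9, 0.0, 0.0], [0.0, 0.0084, 0.0166, 8.9, 0.0, 0.0], [0.0, 0.0109, 0.0151, 8.9, 0.0, 0.0], [0.0, 0.0131, 0.0132, 8.9, 0.0, 0.0], [0.0, 0.015, 0.0111, 8.9, 0.0, 0.0], [0.0, 0.0165, 0.0086, 8.9, 0.0, 0.0]]
[[-0.0, 0.0177, 0.006, 8.9, 0.0, 0.0], [0.0, 0.0184, 0.0032, 8.9, 0.0, 0.0]]
```

>>> {"method": "carry_out", "body": {
  "commands": [
    [-0.001,-0.018,0.001,8,0,0],
    [-0.001,-0.018,0.004,9,0,0],
    [-0.001,-0.017,0.006,9,0,0],
    [-0.001,-0.016,0.009,9,0,0],
    [-0.001,-0.015,0.011,9,0,0],
    [-0.001,-0.013,0.013,9,0,0],
    [-0.001,-0.01,0.015,9,0,0],
    [-0.001,-0.008,0.017,9,0,0]
  ]
}}

```text
t: 11.85
ee_pos: [554.1, 20.6, 272.4]
orientation: [1.002, 1.333, -1.013]
ft_force: [0.3, 0.1, -5.1]
width: 15.9
```

>>> {"method": "carry_out", "body": {
  "commands": [
    [0,-0.005,0.018,9,0,0],
    [0,-0.003,0.018,9,0,0],
    [0,0,0.019,9,0,0],
    [0,0.003,0.018,9,0,0],
    [0,0.006,0.018,9,0,0],
    [0,0.008,0.017,9,0,0],
    [0,0.011,0.015,9,0,0],
    [0,0,0,0,0,0]
  ]
}}

```text
t: 12.85
ee_pos: [541.0, -114.7, 269.3]
orientation: [1.796, 0.674, -1.833]
ft_force: [0.1, -0.2, -5.8]
width: 15.7
```

```bash
python3 - <<'E'
from h import *
pose();plan((561,-199.4,270),-88.8,ang=8)
E
```

```text
t 12.85 p [ 541.  -114.7  269.3] yaw -49.63 tilt [-1.17  0.01] F [ 0.1 -0.2 -5.8] w 15.7
5
[[-0.0002, 0.0155, 0.0079, 7.8, 0.2, 0.1], [-0.0002, 0.0164, 0.0057, 7.8, 0.2, 0.1], [-0.0002, 0.0171, 0.0035, 7.8, 0.2, 0.1], [-0.0002, 0.0174, 0.0011, 7.8, 0.2, 0.1], [-0.0002, 0.0174, -0.0013, 7.8, 0.2, 0.1]]
```

>>> {"method": "carry_out", "body": {
  "commands": [
    [0,0.015,0.008,7.8,0.2,0.1],
    [0,0.016,0.006,7.8,0.2,0.1],
    [0,0.017,0.003,7.8,0.2,0.1],
    [0,0.017,0.001,7.8,0.2,0.1],
    [0,0.017,-0.001,7.8,0.2,0.1],
    [0,0,0,0,0,0]
  ]
}}

```text
t: 13.6
ee_pos: [558.6, -195.3, 266.8]
orientation: [2.204, 0.027, -2.219]
ft_force: [-0.2, 0.6, -5.4]
width: 15.6
```

```bash
python3 - <<'E'
from h import *
pose();plan((561,-199.4,240),-88.8,step=10)
E
```

```text
t 13.60 p [ 558.6 -195.3  266.8] yaw -88.73 tilt [-0.37  0.14] F [-0.2  0.6 -5.4] w 15.6
3
[[0.0089, 0.0014, -0.0008, 0.0, 0.1, 0.0], [0.0089, 0.0014, -0.0008, 0.0, 0.1, 0.0], [0.0089, 0.0014, -0.0008, 0.0, 0.1, 0.0]]
```

>>> {"method": "carry_out", "body": {
  "commands": [
    [0.01,0.001,0,0,0.1,0],
    [0.015,0.001,-0.001,0,0.1,0],
    [0.015,0.001,-0.001,0,0.1,0],
    [0.015,0.001,0,0,0,0],
    [0.012,0,0,0,0,0],
    [0.005,0,0,0,0,0],
    [0,0,0,0,0,0]
  ]
}}

```text
t: 14.48
ee_pos: [559.0, -196.2, 187.7]
orientation: [2.202, 0.041, -2.213]
ft_force: [0.2, 0.7, -5.5]
width: 15.9
```

```bash
python3 - <<'E'
from h import *
o=pose();plan((561,-199.4,190),-88.8,step=10)
w=grab('wrist','w5.png');s=grab('side','s5.png');t=grab('top','t5.png')
O=np.array([577,-199.1,0]);a=np.radians(1.2);ex=np.array([np.cos(a),np.sin(a),0])
u=proj(s,O+[0,0,100])[0].astype(int);v=proj(t,O+[0,0,100])[0].astype(int)
def crop(im,q,hw,hh,f):
    return cv2.resize(im[max(0,q[1]-hh):q[1]+hh,max(0,q[0]-hw):q[0]+hw],None,fx=f,fy=f,interpolation=cv2.INTER_CUBIC)
A=crop(s[0],u,50,70,4);B=crop(w[0],(256,140),128,140,2);print(u,v)
H=560;cv2.imwrite('pics/m5.png',np.hstack([A[:H],cv2.resize(B,(390,427))if B.shape[0]==H else B][:1]+[np.vstack([cv2.resize(w[0],(400,300)),crop(t[0],v,50,32,4)[:260]])]))
E
python3 -c "import cv2;print(cv2.imread('pics/m5.png').shape)"
```

```text
t 14.47 p [ 559.  -196.2  187.7] yaw -88.17 tilt [-0.29  0.29] F [ 0.2  0.7 -5.5] w 15.9
1
[[-0.0023, 0.0033, -0.0018, 0.6, 0.3, 0.3]]
[278 142] [321 183]Traceback (most recent call last):
  File "<stdin>", line 9, in <module>
    return _nx.concatenate(arrs, 1, dtype=dtype, casting=casting)
           ~~~~~~~~~~~~~~~^^^^^^^^^^^^^^^^^^^^^^^^^^^^^^^^^^^^^^^
ValueError: all the input array dimensions except for the concatenation axis must match exactly, but along dimension 0, the array at index 0 has size 560 and the array at index 1 has size 556
[ WARN:0@0.016] global loadsave.cpp:275 findDecoder imread_('pics/m5.png'): can't open/read file: check file path/integrity
Traceback (most recent call last):
AttributeError: 'NoneType' object has no attribute 'shape'
```

>>> {"method": "carry_out", "body": {
  "commands": [
    [0,0.003,-0.002,0.6,0.3,0.3],
    [0,0,0,0,0,0]
  ]
}}

```text
t: 14.88
ee_pos: [562.4, -199.8, 189.7]
orientation: [2.215, 0.021, -2.206]
ft_force: [0.3, -0.4, -4.5]
width: 15.8
```

```bash
python3 - <<'E'
from h import *
o=pose()
w=grab('wrist','w5.png');s=grab('side','s5.png')
A=cv2.resize(s[0][72:212,228:328],None,fx=4,fy=4,interpolation=cv2.INTER_CUBIC)
B=cv2.resize(w[0][0:280,156:356],None,fx=2,fy=2,interpolation=cv2.INTER_CUBIC)
cv2.imwrite('pics/m5.png',np.hstack([A,B]))
E
```

```text
t 14.88 p [ 562.4 -199.8  189.7] yaw -88.82 tilt [ 0.23 -0.1 ] F [ 0.3 -0.4 -4.5] w 15.8
```

View pics/m5.png

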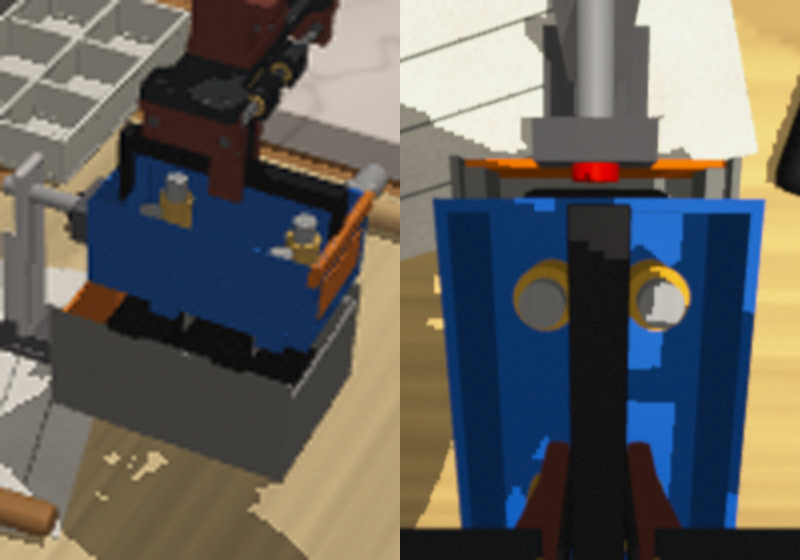

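Side view: the tote is level over the base, orange end over the grey end, clear of the stop. Wrist view: the tote's plain end edge is at crop row ~198, cols 434..765. I'll measure the held tote and the button in this view.

```bash
python3 - <<'E'
from base import *
c=load("w5.png");h=cv2.cvtColor(c[0],cv2.COLOR_BGR2HSV)
m=cv2.inRange(h,(100,130,40),(128,255,255));m[:90]=0
ys=[];L=[];Rr=[]
for x in range(180,240): 
    r=np.flatnonzero(m[:160,x]); ys.append((x,r[0]-.5))
for y in range(110,200):
    r=np.flatnonzero(m[y,150:360])+150; L.append((r[0]-.5,y));Rr.append((r[-1]+.5,y))
f=lambda p:(lambda l:np.cross([l[2],l[3],1],[l[2]+l[0],l[3]+l[1],1]))(cv2.fitLine(np.array(p,np.float32),cv2.DIST_HUBER,0,.01,.01).ravel())
t,l,r=f(ys),f(L),f(Rr);z=189.7-78.2+70
P=[onz(c,X(t,k),z) for k in(l,r)];print(P,np.linalg.norm(P[0]-P[1]),(P[0]+P[1])/2)
q=[onz(c,(-(k[1]*190+k[2])/k[0],190),z) for k in(l,r)];print("far",q,(q[0]+q[1])/2)
M=(P[0]+P[1])/2;N=(q[0]+q[1])/2;print("yaw",np.degrees(np.arctan2(*(M-N)[[1,0]])))
a=np.radians(1.2);d=M[:2]-[577,-199.1];print("front mid in base",d@[np.cos(a),np.sin(a)],d@[-np.sin(a),np.cos(a)])
d=N[:2]-[577,-199.1];print("rear pt in base",d@[np.cos(a),np.sin(a)],d@[-np.sin(a),np.cos(a)])
b=cv2.inRange(h,(0,200,90),(4,255,255))|cv2.inRange(h,(172,200,90),(180,255,255));b[:,:220]=0;b[:,290:]=0;b[120:]=0
n,_,st,ce=cv2.connectedComponentsWithStats(b);i=1+st[1:,4].argmax();print("btn",st[i],ce[i])
# orange end wall far of base at z76
E
```

```text
[array([ 648.4, -149. ,  181.5]), array([ 653.2, -249. ,  181.5])] 100.15556690171114 [ 650.8 -199.   181.5]
far [array([ 591. , -150.3,  181.5]), array([ 593.1, -249.5,  181.5])] [ 592.1 -199.9  181.5]
yaw 0.8965238491237828
front mid in base 73.8041548630136 -1.4313069236715625
rear pt in base 15.049950555359453 -1.120103085152997
btn [242  81  24  10 223] [253.2  85.5]
```

>>> {"method": "carry_out", "body": {
  "commands": [
    [0.004,-0.001,0.002,0,0,0],
    [0.005,0,0,0,0,0],
    [0,0,0,0,0,0]
  ]
}}

```text
t: 15.35
ee_pos: [559.8, -198.4, 179.8]
orientation: [2.214, 0.022, -2.207]
ft_force: [-0.2, -0.1, -5.1]
width: 15.5
```

```bash
python3 - <<'E'
from h import *
pose()
E
```

```text
t 15.35 p [ 559.8 -198.4  179.8] yaw -88.80 tilt [ 0.18 -0.07] F [-0.2 -0.1 -5.1] w 15.5
```

>>> {"method": "carry_out", "body": {
  "commands": [
    [0.005,0,0,0,0,0],
    [0.005,0,0,0,0,0],
    [0.004,0,0,0,0,0],
    [0,0,0,0,0,0]
  ]
}}

```text
t: 15.85
ee_pos: [559.7, -198.4, 164.4]
orientation: [2.213, 0.022, -2.208]
ft_force: [-0.7, 0.1, -5.0]
width: 15.8
```

```bash
python3 - <<'E'
from h import *
pose()
E
```

```text
t 15.85 p [ 559.7 -198.4  164.4] yaw -88.80 tilt [ 0.15 -0.06] F [-0.7  0.1 -5. ] w 15.8
```

>>> {"method": "carry_out", "body": {
  "commands": [
    [0.0015,0,0,0,0,0],
    [0.0015,0,0,0,0,0],
    [0,0,0,0,0,0]
  ]
}}

```text
t: 16.23
ee_pos: [560.0, -198.5, 161.4]
orientation: [2.214, 0.022, -2.207]
ft_force: [-0.1, 0.9, -5.2]
width: 16.0
```

>>> {"method": "carry_out", "body": {
  "commands": [
    [0.001,0,0,0,0,0],
    [0.001,0,0,0,0,0],
    [0,0,0,0,0,0]
  ]
}}

```text
t: 16.6
ee_pos: [560.1, -198.5, 159.5]
orientation: [2.214, 0.022, -2.206]
ft_force: [-0.5, -0.2, -5.1]
width: 15.9
```

>>> {"method": "carry_out", "body": {
  "commands": [
    [0.0006,0,0,0,0,0],
    [0.0006,0,0,0,0,0],
    [0,0,0,0,0,0]
  ]
}}

```text
t: 16.98
ee_pos: [560.4, -198.7, 158.6]
orientation: [2.215, 0.021, -2.206]
ft_force: [-0.6, 0.2, -4.4]
width: 15.7
```

>>> {"method": "carry_out", "body": {
  "commands": [
    [0.0006,0,0,0,0,0],
    [0,0,0,0,0,0]
  ]
}}

```text
t: 17.23
ee_pos: [560.6, -198.7, 158.4]
orientation: [2.215, 0.021, -2.205]
ft_force: [-1.2, 0.1, -3.2]
width: 15.8
```

>>> {"method": "carry_out", "body": {
  "commands": [
    [0.0006,0,0.0002,0,0,0],
    [0,0,0,0,0,0]
  ]
}}

```text
t: 17.48
ee_pos: [560.8, -198.7, 158.3]
orientation: [2.216, 0.021, -2.204]
ft_force: [-0.7, -0.1, -2.3]
width: 15.8
```

>>> {"method": "carry_out", "body": {
  "commands": [
    [0.0006,0,0,0,0,0],
    [0,0,0,0,0,0]
  ]
}}

```text
t: 17.73
ee_pos: [560.9, -198.7, 158.2]
orientation: [2.216, 0.021, -2.204]
ft_force: [-0.3, 0.8, -1.6]
width: 15.9
```

```bash
python3 - <<'E'
from h import *
pose()
E
```

```text
t 17.73 p [ 560.9 -198.7  158.2] yaw -88.80 tilt [ 0.32 -0.11] F [-0.3  0.8 -1.6] w 15.9
```

>>> {"method": "carry_out", "body": {
  "commands": [
    [0,0,-0.0015,0,0,0],
    [0,0,-0.0015,0,0,0],
    [0,0,-0.0015,0,0,0],
    [0,0,0,0,0,0]
  ]
}}

```text
t: 18.23
ee_pos: [561.6, -198.8, 158.2]
orientation: [2.207, 0.022, -2.213]
ft_force: [0.5, 0.8, -2.6]
width: 15.8
```

```bash
python3 - <<'E'
from h import *
pose()
E
```

```text
t 18.23 p [ 561.6 -198.8  158.2] yaw -88.78 tilt [-0.16 -0.08] F [ 0.5  0.8 -2.6] w 15.8
```

>>> {"method": "carry_out", "body": {
  "commands": [
    [0,0,-0.003,0,0,0],
    [0,0,-0.003,0,0,0],
    [0,0,-0.003,0,0,0],
    [0,0,0,0,0,0]
  ]
}}

```text
t: 18.73
ee_pos: [567.7, -198.6, 159.5]
orientation: [2.199, 0.023, -2.221]
ft_force: [-2.9, 0.8, -0.7]
width: 15.8
```

```bash
python3 - <<'E'
from h import *
pose()
E
```

```text
t 18.73 p [ 567.7 -198.6  159.5] yaw -88.77 tilt [-0.57 -0.05] F [-2.9  0.8 -0.7] w 15.8
```

>>> {"method": "carry_out", "body": {
  "commands": [
    [0.0008,0,-0.002,0,0.3,0],
    [0.0005,0,-0.002,0,0.2,0],
    [0,0,-0.002,0,0,0],
    [0,0,0,0,0,0]
  ]
}}

```text
t: 19.23
ee_pos: [572.1, -198.5, 160.2]
orientation: [2.205, 0.023, -2.216]
ft_force: [-3.2, -0.9, 0.6]
width: 15.5
```

```bash
python3 - <<'E'
from h import *
pose()
E
```

```text
t 19.23 p [ 572.1 -198.5  160.2] yaw -88.76 tilt [-0.27 -0.03] F [-3.2 -0.9  0.6] w 15.5
```

```bash
python3 - <<'E'
from h import *
w=grab('wrist','w6.png');s=grab('side','s6.png')
A=cv2.resize(s[0][92:202,228:328],None,fx=5,fy=5,interpolation=cv2.INTER_CUBIC)
B=cv2.resize(w[0][40:260,180:330],None,fx=2,fy=2.5,interpolation=cv2.INTER_CUBIC)
cv2.imwrite('pics/m6.png',np.hstack([A,B]))
E
```

```text
(no output)
```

View pics/m6.png

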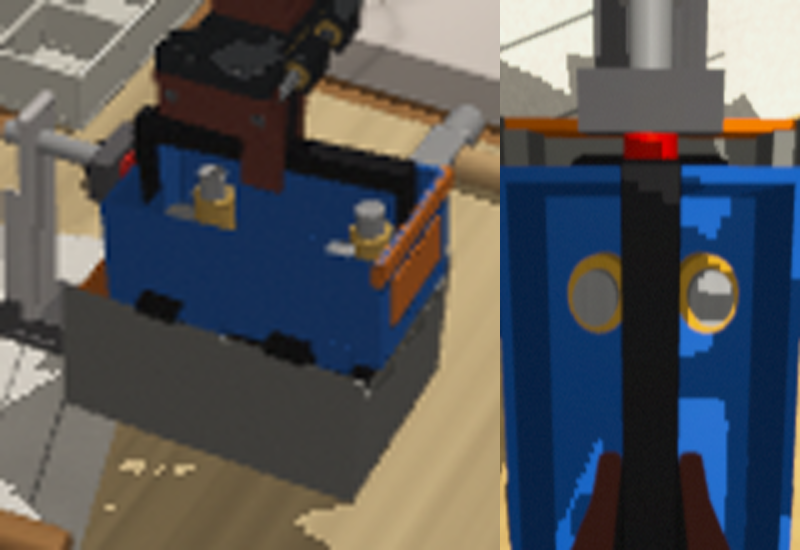

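Side view: the tote sits between the walls under the lips, and the button is still out, with the tote end close to it. z has crept up by 2 mm, so it may be pitching; I'll press down lightly and watch the force.

>>> {"method": "carry_out", "body": {
  "commands": [
    [0.0012,0,0,0,0.2,0],
    [0.0005,0,0,0,0,0],
    [0,0,0,0,0,0]
  ]
}}

```text
t: 19.7
ee_pos: [572.1, -198.5, 160.2]
orientation: [2.21, 0.023, -2.211]
ft_force: [-3.9, 0.5, 1.3]
width: 15.8
```

```bash
python3 - <<'E'
from h import *
pose()
E
```

```text
t 19.70 p [ 572.1 -198.5  160.2] yaw -88.77 tilt [-0.05 -0.02] F [-3.9  0.5  1.3] w 15.8
```

```bash
cat > fe.py <<'E'
from base import *
def front(c,y0=80):
    h=cv2.cvtColor(c[0],cv2.COLOR_BGR2HSV);m=cv2.inRange(h,(100,130,40),(128,255,255));m[:y0]=0
    ys=[];L=[];Rr=[]
    for x in list(range(195,235))+list(range(280,310)):
        r=np.flatnonzero(m[:160,x]); 
        if len(r): ys.append((x,r[0]-.5))
    for y in range(112,215,1):
        r=np.flatnonzero(m[y,150:360])+150; L.append((r[0]-.5,y));Rr.append((r[-1]+.5,y))
    f=lambda p:(lambda l:np.cross([l[2],l[3],1],[l[2]+l[0],l[3]+l[1],1]))(cv2.fitLine(np.array(p,np.float32),cv2.DIST_HUBER,0,.01,.01).ravel())
    t,l,r=f(ys),f(L),f(Rr); a,b=X(t,l),X(t,r); at=lambda k,y:-(k[1]*y+k[2])/k[0]
    return a,b,b[0]-a[0],at(r,210)-at(l,210)
if __name__=="__main__":
    for f in("w5.png","w6.png"): print(f,*front(load(f)))
E
python3 fe.py; python3 - <<'E'
from h import *
c=grab('wrist','w7.png')
import fe; print(*fe.front(c))
E
```

```text
w5.png [172.4  98.5] [337.9  98.2] 165.5027094742406 144.91508166653853
w6.png [175.7 105.9] [334.2 105. ] 158.4878854853648 144.22187799548814
[175.7 105.6] [334.1 105.2] 158.4154190337677 144.26329731659084
```

The front edge now appears 7 mm further from the camera than when the tote was level. So the tote has pitched nose-down in the pads (handle dragged at 95 mm, drag at the rails). I'll tilt the gripper back so it lies flat again, release, and then push low on the orange end with closed fingertips.

>>> {"method": "carry_out", "body": {
  "commands": [
    [0.0005,0,0.0005,0,1,0],
    [0.0008,0,0.0005,0,1,0],
    [0.0008,0,0,0,1,0],
    [0,0,0,0,0,0]
  ]
}}

```text
t: 20.25
ee_pos: [570.6, -198.6, 159.5]
orientation: [2.269, 0.024, -2.15]
ft_force: [-3.9, 1.3, 0.4]
width: 15.4
```

```bash
python3 - <<'E'
from h import *
pose()
c=grab('wrist','w8.png')
import fe; print(*fe.front(c))
E
```

```text
t 20.25 p [ 570.6 -198.6  159.5] yaw -88.76 tilt [3.09 0.04] F [-3.9  1.3  0.4] w 15.4
[177.  107.5] [332.9 107.5] 155.82876981882856 144.05690703347335
```

>>> {"method": "carry_out", "body": {
  "commands": [
    [0.001,0,0.002,0,1,0],
    [0.001,0,0.002,0,1,0],
    [0.001,0,0.001,0,0.5,0],
    [0,0,0,0,0,0]
  ]
}}

```text
t: 20.8
ee_pos: [566.8, -198.6, 158.4]
orientation: [2.321, 0.024, -2.094]
ft_force: [-2.7, 0.0, -2.7]
width: 15.8
```

```bash
python3 - <<'E'
from h import *
pose()
c=grab('wrist','w9.png')
import fe; print(*fe.front(c))
E
```

```text
t 20.80 p [ 566.8 -198.6  158.4] yaw -88.76 tilt [5.88 0.08] F [-2.7  0.  -2.7] w 15.8
[176.9 107.5] [332.6 107.5] 155.66579570261186 143.46832275551733
```

>>> {"method": "carry_out", "body": {
  "commands": [
    [0.0006,0,0.001,0,0.8,0],
    [0.0006,0,0,0,0,0],
    [0,0,0,0,0,0]
  ]
}}

```text
t: 21.22
ee_pos: [566.9, -198.8, 158.0]
orientation: [2.339, 0.024, -2.073]
ft_force: [-3.4, -0.5, -0.0]
width: 15.6
```

```bash
python3 - <<'E'
from h import *
pose()
c=grab('wrist','w10.png')
import fe; print(*fe.front(c))
E
```

```text
t 21.23 p [ 566.9 -198.8  158. ] yaw -88.74 tilt [6.88 0.08] F [-3.4 -0.5 -0. ] w 15.6
[176.9 108.5] [332.5 108.5] 155.6423176197231 143.59496053091075
```

>>> {"method": "carry_out", "body": {
  "commands": [
    [0,0,0,0,0,0],
    [0,0,0,0,0,0],
    [0,0,0,0,0,0],
    [0,0,0,0,0,0]
  ],
  "grip": 0.4
}}

```text
t: 21.78
ee_pos: [569.6, -199.4, 158.3]
orientation: [2.345, 0.022, -2.066]
ft_force: [0.4, -0.2, 0.5]
width: 50.7
```

```bash
python3 - <<'E'
from h import *
pose()
c=grab('wrist','w11.png')
import fe; print(*fe.front(c))
plan((555,-199,260),-88.8,step=20)
E
```

```text
t 21.77 p [ 569.6 -199.4  158.3] yaw -88.75 tilt [ 7.22 -0.01] F [ 0.4 -0.2  0.5] w 50.7Traceback (most recent call last):
  File "<stdin>", line 4, in <module>
  File "fe.py", line 9, in front
    r=np.flatnonzero(m[y,150:360])+150; L.append((r[0]-.5,y));Rr.append((r[-1]+.5,y))
                                                  ~^^^
IndexError: index 0 is out of bounds for axis 0 with size 0
```

```bash
python3 - <<'E'
from h import *
plan((569,-199.4,240),-88.8,step=18)
R=Ro.from_matrix(np.c_[[0,0,-1],[np.sin(np.radians(1.2)),-1,0],[-1,-np.sin(np.radians(1.2)),0]])
plan((455,-202,240),-88.8,step=25,p=np.array([569,-199.4,240]),R=R)
E
```

```text
5
[[-0.0162, 0.0, -0.0019, 0.0, -1.4, -0.0], [-0.0163, 0.0, -0.0015, 0.0, -1.4, -0.0], [-0.0163, 0.0, -0.0011, 0.0, -1.4, -0.0], [-0.0163, 0.0, -0.0007, 0.0, -1.4, -0.0], [-0.0163, 0.0, -0.0003, 0.0, -1.4, -0.0]]
5
[[0.0, 0.0, 0.0228, -0.0, 0.0, 0.0], [0.0, 0.0, 0.0228, -0.0, 0.0, 0.0], [0.0, 0.0, 0.0228, -0.0, 0.0, 0.0], [0.0, 0.0, 0.0228, -0.0, 0.0, 0.0], [0.0, 0.0, 0.0228, -0.0, 0.0, 0.0]]
```

>>> {"method": "carry_out", "body": {
  "commands": [
    [-0.012,0,-0.002,0,0,0],
    [-0.02,0,-0.002,0,-1.7,0],
    [-0.02,0,-0.001,0,-1.8,0],
    [-0.016,0,-0.001,0,-1.8,0],
    [-0.016,0,0,0,-1.8,0],
    [0,0,0.023,0,0,0],
    [0,0,0.023,0,0,0],
    [0,0,0.023,0,0,0]
  ],
  "grip": 1
}}

```text
t: 22.82
ee_pos: [500.4, -201.3, 252.0]
orientation: [2.213, 0.018, -2.201]
ft_force: [0.3, 0.0, -0.3]
width: 0.9
```

>>> {"method": "carry_out", "body": {
  "commands": [
    [0,0,0.023,0,0,0],
    [0,0,0.023,0,0,0],
    [0,0,0,0,0,0]
  ]
}}

```text
t: 23.2
ee_pos: [452.7, -202.5, 254.5]
orientation: [2.216, 0.015, -2.198]
ft_force: [0.3, 1.3, 0.6]
width: 0.3
```

```bash
python3 - <<'E'
from h import *
pose()
w=grab('wrist','w12.png');s=grab('side','s12.png')
A=cv2.resize(s[0][92:202,228:328],None,fx=4,fy=4,interpolation=cv2.INTER_CUBIC)
B=cv2.resize(w[0][0:220,156:356],None,fx=2,fy=2,interpolation=cv2.INTER_CUBIC)
cv2.imwrite('pics/m12.png',np.hstack([A,B]))
E
```

```text
t 23.20 p [ 452.7 -202.5  254.5] yaw -88.78 tilt [ 0.48 -0.43] F [0.3 1.3 0.6] w 0.3
```

View pics/m12.png

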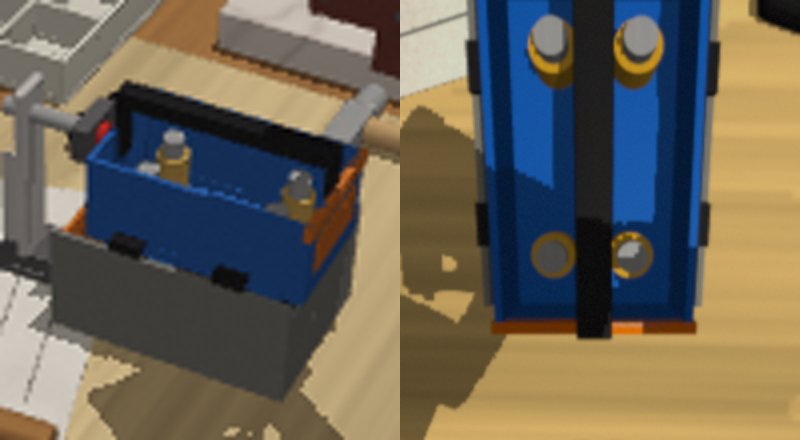

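Side view: the tote is flat on the rails, under the lips, with the button still out. Wrist view: the orange end's outer edge is at crop row ~333, cols 490–697. Locating it for the push.

```bash
python3 - <<'E'
from base import *
c=load("w12.png");h=cv2.cvtColor(c[0],cv2.COLOR_BGR2HSV)
o=cv2.inRange(h,(3,190,60),(16,255,255));o[:155]=0;o[172:]=0
E=[]
for x in list(range(206,242))+list(range(264,300)):
    r=np.flatnonzero(o[:,x]); 
    if len(r): E.append((x,r[0],r[-1]+.5))
E=np.array(E,float);print(len(E),np.median(E[:,1:],0))
a=np.radians(1.2);O=np.array([577,-199.1])
for z in(144,):
  for u in(201.5,252,304): 
    P=onz(c,(u,np.median(E[:,2])),z);d=P[:2]-O;print(P,"base",d@[np.cos(a),np.sin(a)],d@[-np.sin(a),np.cos(a)])
plan((462,-202,130),-88.8,step=20)
E
```

```text
72 [161.  166.5]
[ 476.2 -148.4  144. ] base -99.73470823350884 52.77614304778879
[ 477.3 -200.8  144. ] base -99.7187830813684 0.3557829649912232
[ 478.4 -255.   144. ] base -99.70233379842662 -53.78984323109932
7
[[0.0178, -0.0002, -0.0009, 0.0, -0.1, -0.1], [0.0178, -0.0002, -0.001, 0.0, -0.1, -0.1], [0.0178, -0.0002, -0.001, 0.0, -0.1, -0.1], [0.0178, -0.0002, -0.001, 0.0, -0.1, -0.1], [0.0178, -0.0002, -0.001, 0.0, -0.1, -0.1], [0.0178, -0.0001, -0.0011, 0.0, -0.1, -0.1], [0.0178, -0.0001, -0.0011, 0.0, -0.1, -0.1]]
```

>>> {"method": "carry_out", "body": {
  "commands": [
    [0.02,0,0,0,0.5,0],
    [0.02,0,0,0,0.5,0],
    [0.02,0,0,0,0,0],
    [0.02,0,0,0,0,0],
    [0.02,0,0,0,0,0],
    [0.02,0,0,0,0,0],
    [0.01,0,0,0,0,0],
    [0,0,0,0,0,0]
  ]
}}

```text
t: 24.3
ee_pos: [467.6, -205.4, 122.8]
orientation: [2.241, 0.016, -2.166]
ft_force: [-1.8, 1.0, 0.4]
width: 0.5
```

```bash
python3 - <<'E'
from h import *
pose();plan((462,-201.3,120),-88.8,step=20)
E
```

```text
t 24.30 p [ 467.6 -205.4  122.8] yaw -88.59 tilt [ 1.97 -0.59] F [-1.8  1.   0.4] w 0.5
1
[[0.0026, -0.0042, 0.0056, 0.2, -2.0, -0.6]]
```

>>> {"method": "carry_out", "body": {
  "commands": [
    [0,0,0.005,0,0,-0.3],
    [0,-0.004,0,0.2,0,-0.3],
    [0,0,0,0,0,0]
  ]
}}

```text
t: 24.68
ee_pos: [464.0, -201.9, 124.4]
orientation: [2.252, 0.022, -2.168]
ft_force: [0.0, 0.2, 0.4]
width: 0.6
```

```bash
python3 - <<'E'
from h import *
pose()
E
```

```text
t 24.68 p [ 464.  -201.9  124.4] yaw -88.80 tilt [ 2.18 -0.04] F [0.  0.2 0.4] w 0.6
```

>>> {"method": "carry_out", "body": {
  "commands": [
    [0.003,0,-0.002,0,0,0],
    [0.001,0,-0.002,0,0,0],
    [0,0,-0.002,0,0,0],
    [0,0,-0.002,0,0,0],
    [0,0,-0.002,0,0,0],
    [0,0,0,0,0,0]
  ]
}}

```text
t: 25.42
ee_pos: [467.4, -201.5, 120.5]
orientation: [2.236, 0.026, -2.184]
ft_force: [0.4, -0.7, 0.4]
width: 0.4
```

```bash
python3 - <<'E'
from h import *
pose()
E
```

```text
t 25.43 p [ 467.4 -201.5  120.5] yaw -88.69 tilt [1.34 0.06] F [ 0.4 -0.7  0.4] w 0.4
```

>>> {"method": "carry_out", "body": {
  "commands": [
    [0,0,-0.003,0,0,0],
    [0,0,-0.003,0,0,0],
    [0,0,-0.003,0,0,0],
    [0,0,0,0,0,0]
  ]
}}

```text
t: 25.92
ee_pos: [471.0, -200.4, 120.2]
orientation: [2.223, 0.03, -2.199]
ft_force: [0.1, 0.3, 0.5]
width: 0.4
```

```bash
python3 - <<'E'
from h import *
pose()
E
```

```text
t 25.93 p [ 471.  -200.4  120.2] yaw -88.63 tilt [0.63 0.2 ] F [0.1 0.3 0.5] w 0.4
```

>>> {"method": "carry_out", "body": {
  "commands": [
    [0,0,-0.003,0,0.3,0],
    [0,0.001,-0.003,0,0.3,0],
    [0,0,-0.003,0,0.3,0],
    [0,0,-0.003,0,0.2,0],
    [0,0,0,0,0,0]
  ]
}}

```text
t: 26.55
ee_pos: [475.7, -199.8, 119.7]
orientation: [2.229, 0.036, -2.196]
ft_force: [-0.3, -0.2, -1.1]
width: 0.7
```

```bash
python3 - <<'E'
from h import *
pose()
E
```

```text
t 26.55 p [ 475.7 -199.8  119.7] yaw -88.55 tilt [0.84 0.44] F [-0.3 -0.2 -1.1] w 0.7
```

>>> {"method": "carry_out", "body": {
  "commands": [
    [0,0.001,-0.003,0.2,0.2,0.2],
    [0,0.001,-0.003,0,0.2,0.2],
    [0,0,-0.003,0,0.2,0],
    [0,0,0,0,0,0]
  ]
}}

```text
t: 27.05
ee_pos: [478.3, -199.9, 119.1]
orientation: [2.225, 0.03, -2.2]
ft_force: [-0.2, -0.3, 0.6]
width: 0.6
```

```bash
python3 - <<'E'
from h import *
pose()
E
```

```text
t 27.05 p [ 478.3 -199.9  119.1] yaw -88.71 tilt [0.64 0.27] F [-0.2 -0.3  0.6] w 0.6
```

>>> {"method": "carry_out", "body": {
  "commands": [
    [0,0.001,-0.003,0,0.2,0.2],
    [0,0,-0.003,0,0.2,0],
    [0,0,-0.003,0,0.2,0],
    [0,0,0,0,0,0]
  ]
}}

```text
t: 27.55
ee_pos: [479.8, -199.8, 118.6]
orientation: [2.218, 0.031, -2.205]
ft_force: [0.4, -0.3, 0.6]
width: 0.4
```

```bash
python3 - <<'E'
from h import *
pose()
E
```

```text
t 27.55 p [ 479.8 -199.8  118.6] yaw -88.63 tilt [0.33 0.24] F [ 0.4 -0.3  0.6] w 0.4
```

```bash
python3 - <<'E'
from h import *
o=pose();print(o['qpos'],o['joint_torque'])
w=grab('wrist','w13.png');s=grab('side','s13.png')
A=cv2.resize(s[0][82:202,228:338],None,fx=4,fy=4,interpolation=cv2.INTER_CUBIC)
B=cv2.resize(w[0][0:240,166:346],None,fx=2,fy=2,interpolation=cv2.INTER_CUBIC)
cv2.imwrite('pics/m13.png',np.hstack([A,B]))
E
```

```text
t 27.55 p [ 479.8 -199.8  118.6] yaw -88.63 tilt [0.33 0.24] F [ 0.4 -0.3  0.6] w 0.4
[-0.42112934  0.42201281  1.93493471  0.00866462  0.78114749  1.11956052] [-1.89923085e-01 -4.72190309e+01 -2.00589859e+01 -4.90281370e-02
  3.99665453e-02 -4.48235812e-05]
```

View pics/m13.png

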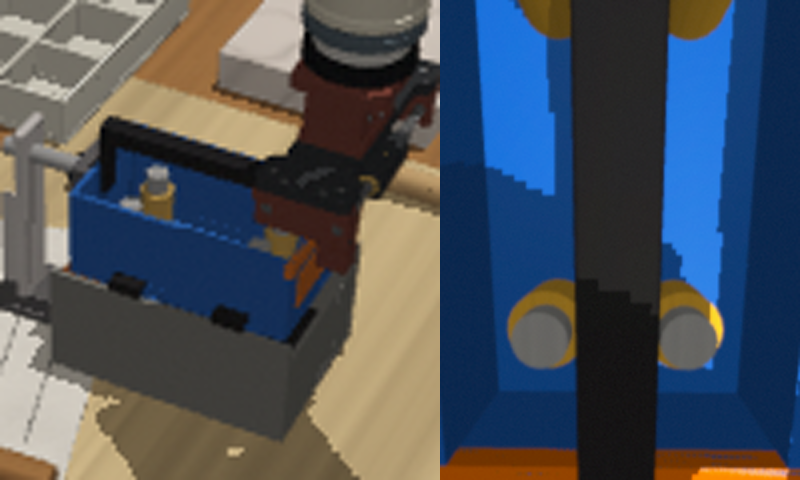

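Side view: the tote has moved up to the holder and the red button is now hidden behind its end. My trailing zero rows relax the push, so the readings came after relaxing. I'll push on and read the force during the push itself.

>>> {"method": "carry_out", "body": {
  "commands": [
    [0,0,-0.003,0,0.2,0],
    [0,0,-0.003,0,0.2,0]
  ]
}}

```text
t: 27.9
ee_pos: [479.9, -199.6, 118.3]
orientation: [2.211, 0.035, -2.211]
ft_force: [-17.4, -5.1, 17.0]
width: 0.7
```

>>> {"method": "carry_out", "body": {
  "commands": [
    [0,0,-0.003,0,0.2,0],
    [0,0,-0.003,0,0.2,0]
  ]
}}

```text
t: 28.15
ee_pos: [479.7, -199.5, 118.4]
orientation: [2.205, 0.037, -2.217]
ft_force: [-18.1, -4.1, 15.9]
width: 0.3
```

```bash
python3 - <<'E'
from h import *
pose()
E
```

```text
t 28.15 p [ 479.7 -199.5  118.4] yaw -88.45 tilt [-0.33  0.37] F [-18.1  -4.1  15.9] w 0.3
```

About 18 N of resistance with no further motion, so the tote is bearing on something solid. I'll stop pushing, back off and inspect from above.

>>> {"method": "carry_out", "body": {
  "commands": [
    [0,0,0.004,0,0,0],
    [0,0,0.01,0,0,0],
    [-0.005,0,0.015,0,0,0],
    [-0.03,0,0,0,0,0],
    [-0.04,0,0,0,0,0],
    [-0.04,0,0,0,0,0],
    [-0.04,0,0,0,0,0],
    [-0.04,0,-0.02,0,0,0]
  ]
}}

```text
t: 29.15
ee_pos: [466.0, -199.7, 316.6]
orientation: [2.204, 0.04, -2.221]
ft_force: [0.4, 0.3, 0.4]
width: 0.8
```

>>> {"method": "carry_out", "body": {
  "commands": [
    [-0.01,0,-0.025,0,0,0],
    [0,0,-0.025,0,0,0],
    [0,0,-0.015,0,0,0],
    [0,0,0,0,0,0]
  ]
}}

```text
t: 29.65
ee_pos: [533.0, -198.5, 331.5]
orientation: [2.212, 0.036, -2.21]
ft_force: [-0.6, -0.4, -0.5]
width: 0.4
```

```bash
python3 - <<'E'
from h import *
pose()
w=grab('wrist','w14.png');s=grab('side','s14.png')
c=w;a=np.radians(1.2);O=np.array([577,-199.1,0]);ex=np.array([np.cos(a),np.sin(a),0]);ey=np.array([-ex[1],ex[0],0])
im=w[0].copy()
B=cv2.resize(im[20:220,156:366],None,fx=2.4,fy=2.4,interpolation=cv2.INTER_CUBIC)
A=cv2.resize(s[0][92:172,228:278],None,fx=6,fy=6,interpolation=cv2.INTER_CUBIC)
cv2.imwrite('pics/m14.png',np.hstack([A,B]) if 0 else np.hstack([A[:480],B[:480]]))
h=cv2.cvtColor(c[0],cv2.COLOR_BGR2HSV);b=cv2.inRange(h,(0,200,90),(4,255,255))|cv2.inRange(h,(172,200,90),(180,255,255));b[:,:200]=0;b[:,310:]=0;b[150:]=0
print("red px",cv2.countNonZero(b))
bl=cv2.inRange(h,(100,130,40),(128,255,255))
for yb in(-40,-30,30,40):
    xs=np.arange(40,110,.25);q=proj(c,O+xs[:,None]*ex+yb*ey+[0,0,150]).astype(np.float32)
    v=cv2.remap(bl,q[:,0],q[:,1],cv2.INTER_LINEAR).ravel();print(yb,"blue front x at z150",xs[v>127].max() if (v>127).any() else None)
E
```

```text
t 29.65 p [ 533.  -198.5  331.5] yaw -88.47 tilt [0.07 0.35] F [-0.6 -0.4 -0.5] w 0.4
red px 0
-40 blue front x at z150 86.0
-30 blue front x at z150 86.0
30 blue front x at z150 86.5
40 blue front x at z150 86.5
```

View pics/m14.png

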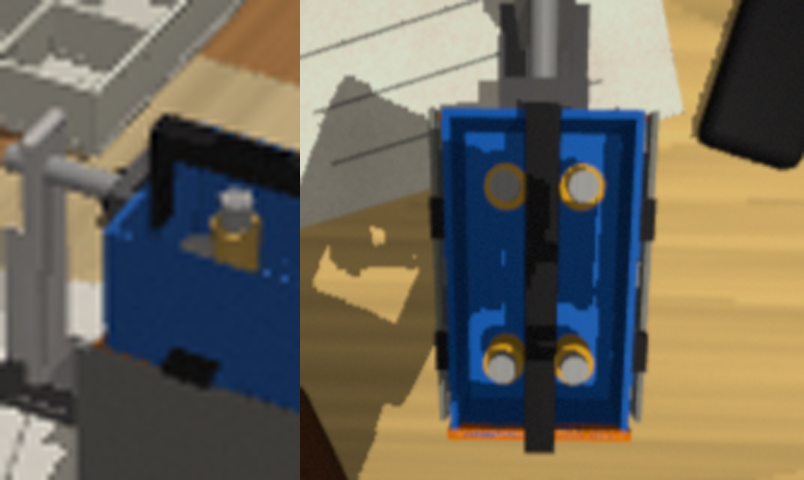

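```bash
python3 - <<'E'
from base import *
a=np.radians(1.2);O=np.array([577,-199.1,0]);ex=np.array([np.cos(a),np.sin(a),0]);ey=np.array([-ex[1],ex[0],0])
for f in("w5.png","w6.png","w7.png","w1.png"):
    c=load(f);g=cv2.cvtColor(c[0],cv2.COLOR_BGR2GRAY).astype(np.float32)
    for z in(149,121):
        o=[]
        for yb in(-19,-16,-13,13,16,19):
            xs=np.arange(76,108,.25);q=proj(c,O+xs[:,None]*ex+yb*ey+[0,0,z]).astype(np.float32)
            v=cv2.remap(g,q[:,0],q[:,1],cv2.INTER_LINEAR).ravel();d=np.abs(np.gradient(cv2.GaussianBlur(v.reshape(-1,1),(1,5),0).ravel()));i=d.argmax();o.append((float(xs[i]),round(float(d[i]),1)))
        print(f,z,o)
E
```

```text
w5.png 149 [(100.25, 22.1), (86.25, 9.8), (86.25, 10.0), (86.25, 9.3), (86.25, 9.3), (100.25, 26.4)]
w5.png 121 [(78.25, 8.4), (88.75, 8.7), (88.75, 9.0), (88.75, 8.6), (88.75, 8.5), (88.75, 8.5)]
w6.png 149 [(100.25, 28.2), (78.5, 14.5), (78.5, 14.5), (86.25, 10.3), (86.25, 10.2), (102.75, 20.6)]
w6.png 121 [(78.5, 13.1), (78.5, 12.7), (78.5, 12.8), (87.5, 10.0), (87.5, 9.1), (87.5, 9.1)]
w7.png 149 [(100.25, 28.0), (78.5, 12.5), (78.5, 12.4), (86.25, 10.8), (86.25, 10.4), (102.75, 20.5)]
w7.png 121 [(78.5, 11.5), (78.5, 11.2), (78.5, 11.3), (87.75, 9.7), (87.5, 9.3), (87.5, 9.2)]
w1.png 149 [(100.0, 13.0), (81.0, 9.7), (81.0, 9.2), (86.25, 5.4), (80.5, 6.1), (80.5, 11.3)]
w1.png 121 [(86.5, 9.1), (86.5, 8.2), (81.5, 8.2), (92.0, 5.1), (92.0, 4.8), (85.75, 10.4)]
```

```bash
python3 - <<'E'
from h import *
pose(); print(ctrl.close_job())
E
```

```text
t 29.75 p [ 532.1 -198.5  331.4] yaw -88.49 tilt [0.02 0.36] F [0.  0.3 0.2] w 0.8
the job is handed in; nothing more can be done
None
```

I turned the blue tote half round, set it on the base's rails and slid it under the lips against the end stop. I then let go and handed the job in at 29.8 s.

**Method:** I lifted the tote by its handle and set it down short of the lips, with its orange end over the base's grey end. I slid it partway while gripping the handle, then let go and pushed on the orange end with closed fingertips.

**Last checks:**
- **Position:** The tote's front is at base x ≈ 86.0–86.5 mm. The camera puts the holder face at about 86–88 mm, so it sits flush to within 1–2 mm. I could not measure directly how far the button is in, but no red showed in the last wrist picture.
- **Push force:** The tote stopped moving under an 18 N push, below the 25 N bruise limit.
- **At hand-in:** The gripper was clear above the tote, with force readings near zero.

**What went wrong or disagreed:**
- **Tipping:** While I slid the tote by its handle, it tipped nose-down about 4–5° in the pads. I tilted the gripper to lay it flat again before letting go, and that pulled it back several mm. That is why I finished with the low push.
- **Force spike:** During the last push the wrist also read about 16 N upward, which I can't explain.
- **Missed readings:** Earlier pushes ended with a pause that let the force relax before I read it. I therefore don't have the force at first contact with the button.

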